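Fit a tongued battery pack into a field tester

TASK

Fit the battery with the tongue into the open bay of the tester: hook its tongue under the lip while the battery is tilted, then swing the other end down and press, gently, until the battery lies flat on the bay floor and the spring catch has snapped over its step. The tester's holder is clamped at a different height each time, so feel for the bay floor. Leave the other battery, the driver case and the screwdriver where they are.

Things in the scene. Friction and masses are not known exactly. Their poses are not given: they have to be found in the camera images.
- battery_center (a point): The battery to fit: black slab lying flat, grey patch on top, 124 mm long overall (x), 56 wide (y), 16 thick (z), about 0.16 kg. Point: its centre, 62 mm from each end, 8 mm over the underside. Axes turn with it: z up out of the patch, x from tongue to step. Full-thickness body from x -48 to +56 mm; its long sides can be gripped.
- battery_tongue (a point): Middle of the tip of the battery's tongue, at battery x -62 mm, 3 mm over the underside. The tongue is 14 mm long (x -62 to -48), 40 mm wide, 6 mm thick, flush with the underside.
- battery_step (a point): Middle of the battery's other end, at battery x +62 mm, 4 mm over the underside. This end is a step 6 mm long (x +56 to +62), 56 mm wide, only 8 mm thick, flush with the underside: the catch holds it down.
- holder: Fixed steel base of the tester's lifting holder; origin on its underside (3 mm over the table) below the centre of the tester's bay; z up, x from lip to catch. The bay floor is clamped anywhere from 26 to 38 mm above this origin: not reported, find it by touch or sight. The grey tester (180 x 92 mm, x -80 to +100) is level on it; its bay is x -63 to +63, 59.5 mm wide.
- under_slot (a point): Point of the holder's underside straight below the slot's end wall (holder x -63 mm). There a lip as wide as the tester reaches 7 mm out over the bay floor, to x -56; its underside is 10.5 mm and its top 14.5 mm above the bay floor. The battery cannot go in flat; the tongue goes fully under the lip only at about 20 degrees or less.
- under_catch (a point): Point of the holder's underside below the catch tip (holder x +58 mm). Steel spring catch, 24 mm wide: tip 12.5, flat underside 9.5 mm above the bay floor; above the tip a slope leads back to x +63, 21.5 mm up. The step end, pushed down the slope, drives it back. Side walls of the bay: 9 mm above its floor, 16 mm thick, rubber jaws outside to y +-58; rear block x +63 to +100, 16 mm above the floor.
- catch (a joint): How far the catch is pushed back (m): 0 at rest, out over the bay; 0.0075 fully back. It slides along the holder's x and springs back (about 3.5 N at rest, 6 N when passed; 5 to 20 N of downward push on the battery's step end makes it snap).
- other_center (a point): Another black battery with a grey patch, of a wrong size: 118 x 64 x 16 mm plain slab with no tongue and no step. This point is its centre. To be left alone.
- case: Open black case with small drivers, 85 x 160 x 20 mm, beyond the work; origin at the centre of its underside. Leave alone.
- driver: Screwdriver, 160 mm long, lying on the mat; its body frame origin lies under its middle. Leave alone.
Things that resemble listed ones, but are neither listed nor needed, are in the scene too. What is shaped like the part that bears battery_center but blue or pink is not meant. Of the things that look like the holder, the smaller one is meant.

How it is judged (in metres and radians):
On the way:
1. the tongue is hooked under the lip while the battery is tilted (x of battery_tongue in the frame of holder between -0.066 and -0.0575 m and z of battery_tongue in the frame of holder between 0.025 and 0.0485 m and y of battery_tongue in the frame of holder between -0.006 and 0.006 m and angle between the z axis of battery_center and the z axis of holder, either way round above 0.1 rad), for 0.1 s.
At the end, for the whole second after the job is handed in: The battery lies at rest flat in the bay (within 1.7 degrees), patch up, its centre within 3 mm along and 4 mm across of the seated place below the level of the lip, the tongue under the lip, and the catch is sprung back over the step (within 1.5 mm of rest) (x of battery_center in the frame of holder between -0.003 and 0.003 m and y of battery_center in the frame of holder between -0.004 and 0.004 m and z of battery_center in the frame of holder between 0.031 and 0.0477 m and x of battery_tongue in the frame of holder between -0.066 and -0.059 m and angle between the z axis of battery_center and the z axis of holder, either way round below 0.03 rad and angle between battery_center's own z axis and vertical below 0.1 rad and value of joint catch below 0.0015 m and linear speed of battery below 0.02 m/s); the robot touches nothing.
It fails at once if the other battery, the driver case or the screwdriver moved more than 20 mm (distance of any of other_center, case, driver from where it was at the start of the episode above 0.02 m).
It fails at once if the battery is slammed or forced against the tester with more than 120 N (contact force between battery and holder above 120 N).
It also fails if it takes over 51 s, if anything falls off the work surface, if the arm or the gripper's body presses on something with over 40 N, if the wrist force passes 120 N, or if a joint passes its speed limit or range.

ROBOT

A 6-joint arm with a two-finger parallel gripper is mounted at the origin on the work surface. World frame = base frame: x ahead of the robot, y to its left, z up, the work surface at z = 0. Lengths are in mm, angles in rad, forces in N, time in s.
With the tool pointing down it reaches from about 350 to 975 mm from the base axis. Payload 7.1 kg.
Tool frame: the origin (TCP) lies on the mounting face of the last link; the fingertips stand 182 mm ahead of it and the grasp point (between the pads) lies 163 mm ahead of it (ctrl.finger_overhang is the distance from the TCP to the fingertips, in mm); z points along the fingers, y is the direction in which the jaws open and shut (so a half turn about z gives the same grasp; the last joint's range is limited). The gripper opens to 88 mm and grips with 3 to 60 N. Pads are 20 mm wide; open, the fingers measure 115 mm over their backs; the gripper's body (75 mm by 178 mm) begins 61 mm behind the grasp point.
Start: joints at [1.102, 0.423, 1.63, -0, 1.089, -0.019], TCP at [271.709, 562.833, 404.675] pointing down, gripper open.
Joint ranges: [-3, 3], [-0.9, 2.11], [0.09, 2.58], [-1.31, 4.45], [0.11, 2.69], [-2.54, 2.54]. Speed limits (rad/s): [2.39, 2.39, 3.01, 3.14, 3.14, 3.14].

INTERFACE

Orientations are given as a rotation vector (axis times angle).
In Python, from workcell import ctrl, viewer, recognise gives the robot as it stands.
- The arm moves only by the shell command python3 -m handwheel 'ROWS'. ROWS is JSON, a list of rows, each an object of numbers: "gripper": the closure, from 0 (fully open) to 1 (shut); "tx", "ty", "tz": the shift along the tool's x, y, z in m; "rx", "ry", "rz": the turn, a rotation vector about the tool's x, y, z in degrees. In form: [{"gripper": .., "tx": .., "ty": .., "tz": .., "rx": .., "ry": .., "rz": ..}, ...]. A call has 1 to 8 rows; each row shifts and turns the commanded pose from where the row before left it, along the tool's axes as they then stand; what a row does not reach is not made up. A row lasts 1/8 s, in which the tool goes at most 62.5 mm and 10.7 degrees, less where a joint would pass 70% of its speed; a pose out of reach is approached as far as the arm can. A call with a gripper value outside its range is refused whole. The fingers move at their own pace and stop on an object; the grip force is fixed at half the most. Time passes only in rows, so rows that do not move let the fingers close. It gives the time, the measured TCP pose, the force and the opening at its end, in the units of the state.
- ctrl.get_obs(): the state, without advancing time (a new reading comes with each control period).
- viewer.get_image(name): name is "scene" or "side" or "wrist"; returns a dict with "image" (420x560x3 uint8, red, green, blue), "range_z" (420x560 float32, mm along the optical axis (not along the pixel's ray), 0 where there is no reading), "vfov" (degrees; the focal length in pixels is half the picture's height over the tangent of half this angle, whatever the lens; pixels are square), "cx", "cy" (the principal point, pixels), "extrinsics" (4x4, takes a point from world to camera coordinates); the wrist camera has in their place "T_tool_cam" (4x4, takes a point from camera to tool coordinates, whose origin is the TCP and whose axes are the flange's). Camera axes: x right, y up, looking along -z (the intrinsics and any distortion apply to the point x, -y, -z); pixel columns grow to the right and rows downward; lengths in mm; the calibration is good to about 2 mm. A picture is of the moment at which its call begins: read the wrist's pose just before it.
- ctrl.close_job(): hands the job in, once; it reports no verdict.
Trained networks look in a picture, given as the dict that the camera call returned (one of the last four; its "shot" number tells which), for a name from the list of things; names that differ only in an ending like _2 or _b are one class to them, and where a whole thing is asked for, a point or a joint stands for the part that bears it (a point fixed in the world has none). Each returns a list of dicts, best first, with "p" (0 to 1); they miss things now and then, are a little off and sometimes report something else, mostly with a low value. They report only what shows in the picture. A call takes as long as a camera call. They do not tell look-alikes from the thing itself.
- recognise(picture, name): "xy" ([column, row] as shares, 0 to 1, of the picture: columns of its width, rows of its height, amid what is visible of it).
The state is a dict: "t": time; "qpos": joint angles; "qvel": joint speeds; "joint_torque": joint torques, N m; "ee_pos": TCP position; "orientation": TCP orientation; "ft_force": force on the tool from outside, world axes, zero at the start; "moment": the same for the moment, N m; "width": finger opening in mm.
Only numpy, scipy, OpenCV 4.12 (cv2) and the standard library are available. Lean on these libraries where they do the work, as an engineer would, in place of code of your own. Each camera call takes 0.05 s, during which the arm holds its last target.

## Working session

There is one attempt and no reset: what is moved stays moved. The work goes in short steps, Python scripts to look and compute and a shell command to move; the robot and the scene stay as the last step left them, time stands still between calls to the robot, and variables do not carry over. Pictures are saved under pics/ and viewed, and the job is handed in when it is done.

```bash
ls; mkdir -p pics
cat > h.py <<'E'
import numpy as np, cv2
from scipy.spatial.transform import Rotation as R
from workcell import ctrl, viewer, recognise
def K(p):
    h=p['image'].shape[0]; f=h/2/np.tan(np.radians(p['vfov'])/2); return f,p['cx'],p['cy']
def Tcw(p,obs=None):
    "camera->world"
    if 'extrinsics' in p and p['extrinsics'] is not None: return np.linalg.inv(np.array(p['extrinsics']))
    T=np.eye(4);T[:3,:3]=R.from_rotvec(obs['orientation']).as_matrix();T[:3,3]=obs['ee_pos']
    return T@np.array(p['T_tool_cam'])
def cloud(p,obs=None):
    f,cx,cy=K(p);z=p['range_z'];h,w=z.shape
    u,v=np.meshgrid(np.arange(w),np.arange(h))
    P=np.stack([(u-cx)/f*z,-(v-cy)/f*z,-z,np.ones_like(z)],-1)
    W=P@Tcw(p,obs).T
    W=W[...,:3];W[z<=0]=np.nan
    return W
def save(p,n): cv2.imwrite('pics/'+n,p['image'][...,::-1])
E
python3 - <<'E'
from h import *
import pickle
o=ctrl.get_obs();print(o)
for n in ['scene','side','wrist']:
    p=viewer.get_image(n);save(p,n+'0.png');pickle.dump((o,p),open(n+'0.pkl','wb'))
    print(n,{k:(v if np.size(v)<20 else np.shape(v)) for k,v in p.items() if k not in('image','range_z')})
    if n!='wrist' or 1:
        for nm in ['battery_center','holder','other_center','case','driver','battery_tongue','battery_step','under_slot','under_catch']:
            print(nm,[(np.round(d['xy'][0]*560),np.round(d['xy'][1]*420),round(d['p'],2)) for d in recognise(p,nm)])
print(ctrl.get_obs()['t'])
E
```

```text
pics
{'t': 0.0, 'qpos': array([ 1.10199095e+00,  4.23823645e-01,  1.63067437e+00, -2.27047166e-05,
        1.08859111e+00, -1.89915058e-02]), 'qvel': array([-2.86582827e-04,  3.47986935e-04, -5.80271673e-04,  1.16873486e-04,
       -1.04021298e-03, -4.62997241e-05]), 'joint_torque': array([ 2.23445277e-03, -5.44646645e+01, -2.73656505e+01,  6.45444612e-02,
        2.30247719e-02, -8.50589913e-05]), 'ee_pos': array([271.59943224, 562.59827631, 403.91836548]), 'orientation': array([-7.00531729e-01, -3.06214085e+00,  2.28846015e-03]), 'ft_force': array([0.45758432, 1.15828027, 0.26134457]), 'moment': array([0.00089862, 0.03521541, 0.04331372]), 'width': 87.73154638443845}
scene {'vfov': 49.015884488453935, 'cx': 276.4987226646043, 'cy': 204.9135651568963, 'extrinsics': array([[-2.34956649e-01,  9.71999844e-01, -3.41697764e-03,
         3.43350317e+01],
       [-6.41628720e-01, -1.52455120e-01,  7.51711395e-01,
         2.93363702e+02],
       [ 7.30142423e-01,  1.78812022e-01,  6.59483361e-01,
        -1.89829203e+03],
       [ 0.00000000e+00,  0.00000000e+00,  0.00000000e+00,
         
[... 2404 characters left out ...]
28.0), np.float64(183.0), 0.58)]
wrist {'vfov': 62.51361374162498, 'cx': 280.00760747611037, 'cy': 213.79710517387474, 'T_tool_cam': array([[-1.34617295e-03,  9.70099921e-01,  2.42702144e-01,
         6.63786457e+01],
       [ 9.99998740e-01,  1.10180022e-03,  1.14261436e-03,
         1.14663310e+00],
       [ 8.41040830e-04,  2.42703376e-01, -9.70100182e-01,
         1.87212090e+01],
       [ 0.00000000e+00,  0.00000000e+00,  0.00000000e+00,
         1.00000000e+00]]), 'shot': 3}
battery_center []
holder []
other_center []
case []
driver []
battery_tongue [(np.float64(70.0), np.float64(233.0), 0.69)]
battery_step [(np.float64(69.0), np.float64(233.0), 0.81)]
under_slot []
under_catch []
1.5
```

View pics/scene0.png

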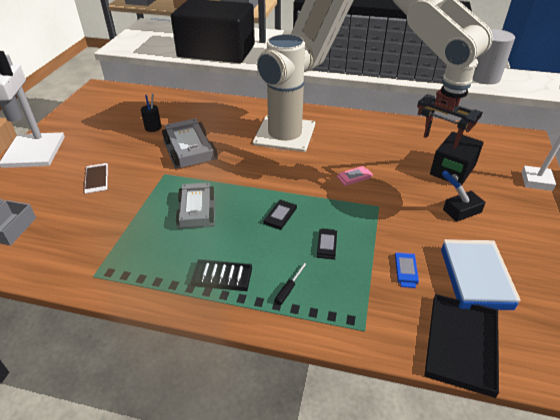

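View pics/side0.png

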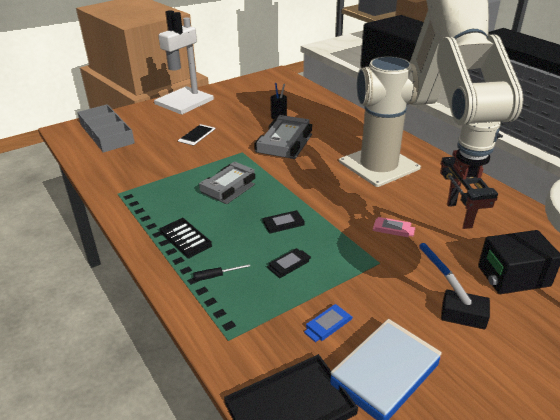

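View pics/wrist0.png

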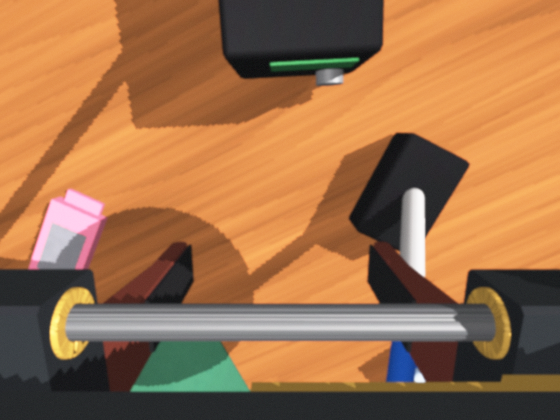

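Run:
```python
from h import *
import pickle
o,p=pickle.load(open('scene0.pkl','rb'));W=cloud(p)
o,q=pickle.load(open('side0.pkl','rb'));V=cloud(q)
for n,P,pts in(('scene',W,[(327,243),(280,214),(197,205),(188,142),(230,250)]),('side',V,[(289,262),(283,222),(228,181),(283,138),(270,190)])):
    for u,v in pts: print(n,u,v,np.round(P[v,u],1))
def crop(p,u,v,r,n):
    c=p['image'][max(v-r,0):v+r,u-r:u+r,::-1];return cv2.resize(c,(380,380),interpolation=cv2.INTER_CUBIC)
cv2.imwrite('pics/crops.png',np.vstack([np.hstack([crop(p,303,228,45,0),crop(p,192,175,55,0)])]))
cv2.imwrite('pics/crops2.png',np.vstack([np.hstack([crop(q,286,240,45,0),crop(q,255,160,55,0)])]))
```

```text
scene 327 243 [599.3 267.4  21.7]
scene 280 214 [509.8  99.7  26. ]
scene 197 205 [ 547.8 -169.2   42.6]
scene 188 142 [ 206.3 -337.3   41. ]
scene 230 250 [681.9 -15.8   6.4]
side 289 262 [595.2 276.9  21.7]
side 283 222 [501.5 107.8  17.6]
side 228 181 [ 541.3 -170.5   37.5]
side 283 138 [ 208.  -326.4   31.8]
side 270 190 [424.6 -86.8   1.7]
```

View pics/crops.png

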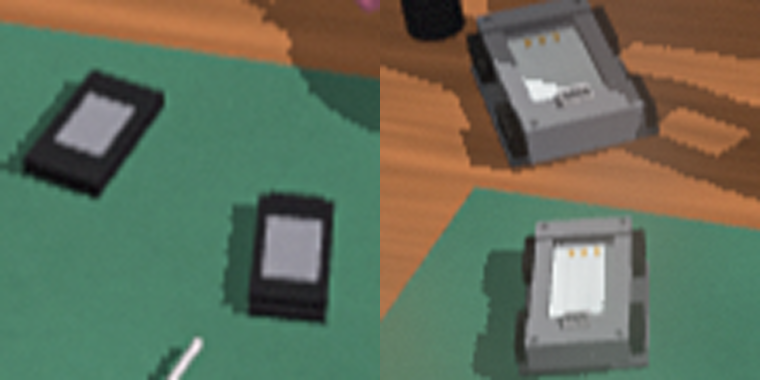

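View pics/crops2.png

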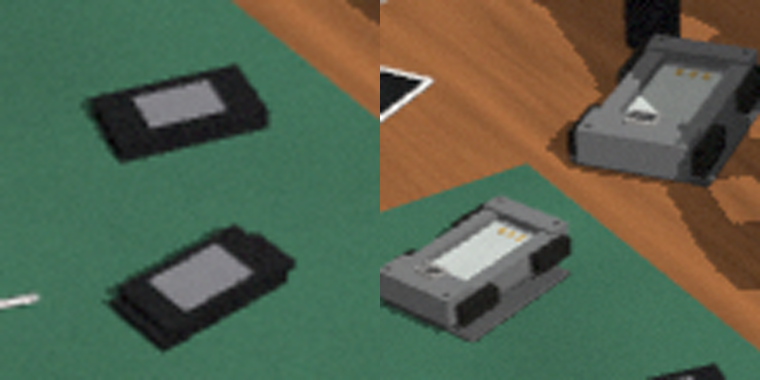

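Run:
```python
from h import *
import pickle
for n in('scene','side'):
    o,p=pickle.load(open(n+'0.pkl','rb'));P=cloud(p).reshape(-1,3);I=p['image'].reshape(-1,3).astype(int)
    for nm,c,r,z0,z1 in(('bat',(597,272),95,12,35),('hold',(545,-170),125,25,90)):
        m=(np.hypot(P[:,0]-c[0],P[:,1]-c[1])<r)&(P[:,2]>z0)&(P[:,2]<z1)
        Q=P[m];rect=cv2.minAreaRect(Q[:,:2].astype(np.float32))
        print(n,nm,m.sum(),rect,np.percentile(Q[:,2],[5,25,50,75,95]).round(1))
    m=(np.hypot(P[:,0]-450,P[:,1]-20)<30);print('mat z',np.nanmedian(P[m][:,2]))
o=pickle.load(open('side0.pkl','rb'))[0]
print(R.from_rotvec(o['orientation']).as_matrix().round(3))
```

```text
scene bat 507 ((591.0494384765625, 264.5503234863281), (127.94658660888672, 86.79745483398438), 26.424604415893555) [15.3 19.4 21.1 22.6 24.7]
scene hold 1462 ((540.8300170898438, -178.9873504638672), (189.62832641601562, 116.85771179199219), 19.109519958496094) [32.5 42.4 47.9 54.9 59.9]
mat z 5.109632699317899
side bat 560 ((588.7553100585938, 267.1227111816406), (122.64653015136719, 63.71278381347656), 6.574157238006592) [13.2 16.9 18.5 20.4 22.5]
side hold 1199 ((542.8231811523438, -176.16534423828125), (190.67332458496094, 125.14756774902344), 18.834972381591797) [29.5 39.5 45.7 51.8 57.5]
mat z 3.19544820167755
[[-0.901  0.435 -0.001]
 [ 0.435  0.901 -0.001]
 [ 0.    -0.001 -1.   ]]
```

```bash
cat >> h.py <<'E'
import json
def down(yaw,pitch=0):
    "tool z down, tool x = -(cos yaw, sin yaw); pitch deg >0: step end (+x) raised, about -y of the battery"
    c,s=np.cos(np.radians(yaw)),np.sin(np.radians(yaw))
    B=np.array([[c,-s,0],[s,c,0],[0,0,1]])
    return B@R.from_euler('y',-pitch,degrees=True).as_matrix()@np.diag([-1.,1,-1])
def plan(pos,Rt,n,start=None):
    o=ctrl.get_obs(); p0=np.array(o['ee_pos']);R0=R.from_rotvec(o['orientation'])
    if start is not None: p0,R0=start[0],R.from_matrix(start[1])
    rv=(R0.inv()*R.from_matrix(Rt)).as_rotvec()/n
    d=(np.array(pos)-p0)/n
    Rc=R0
    print('rotvec/row deg',np.degrees(rv).round(2),'dist/row',np.linalg.norm(d).round(1))
    for i in range(n):
        t=Rc.inv().apply(d)/1000
        print(i,t.round(4),np.degrees(rv).round(2)); Rc=Rc*R.from_rotvec(rv)
E
python3 -c "
from h import *
plan([560,-170,350],down(0),16)"
```

```text
rotvec/row deg [-0.    0.   -1.61] dist/row 49.3
0 [-0.0361 -0.0334  0.0034] [-0.    0.   -1.61]
1 [-0.0352 -0.0344  0.0034] [-0.    0.   -1.61]
2 [-0.0342 -0.0354  0.0034] [-0.    0.   -1.61]
3 [-0.0332 -0.0363  0.0034] [-0.    0.   -1.61]
4 [-0.0322 -0.0373  0.0034] [-0.    0.   -1.61]
5 [-0.0311 -0.0381  0.0034] [-0.    0.   -1.61]
6 [-0.03   -0.039   0.0034] [-0.    0.   -1.61]
7 [-0.0289 -0.0398  0.0034] [-0.    0.   -1.61]
8 [-0.0278 -0.0406  0.0034] [-0.    0.   -1.61]
9 [-0.0266 -0.0414  0.0034] [-0.    0.   -1.61]
10 [-0.0255 -0.0421  0.0034] [-0.    0.   -1.61]
11 [-0.0243 -0.0428  0.0034] [-0.    0.   -1.61]
12 [-0.023  -0.0435  0.0034] [-0.    0.   -1.61]
13 [-0.0218 -0.0441  0.0034] [-0.    0.   -1.61]
14 [-0.0206 -0.0447  0.0034] [-0.    0.   -1.61]
15 [-0.0193 -0.0453  0.0034] [-0.    0.   -1.61]
```

```bash
python3 -c "
from h import *
o=ctrl.get_obs()
plan([615,272,340],down(0),8,(o['ee_pos'],down(0)))"; python3 -m handwheel '[{"rz":-8.6},{"rz":-8.6},{"rz":-8.6},{"tx":-0.043,"ty":-0.036,"tz":0.008},{"tx":-0.043,"ty":-0.036,"tz":0.008},{"tx":-0.043,"ty":-0.036,"tz":0.008},{"tx":-0.043,"ty":-0.036,"tz":0.008},{"tx":-0.043,"ty":-0.036,"tz":0.008}]'
```

```text
rotvec/row deg [0. 0. 0.] dist/row 56.8
0 [-0.0429 -0.0364  0.0081] [0. 0. 0.]
1 [-0.0429 -0.0364  0.0081] [0. 0. 0.]
2 [-0.0429 -0.0364  0.0081] [0. 0. 0.]
3 [-0.0429 -0.0364  0.0081] [0. 0. 0.]
4 [-0.0429 -0.0364  0.0081] [0. 0. 0.]
5 [-0.0429 -0.0364  0.0081] [0. 0. 0.]
6 [-0.0429 -0.0364  0.0081] [0. 0. 0.]
7 [-0.0429 -0.0364  0.0081] [0. 0. 0.]$[0]: bad value
```

```bash
python3 -m handwheel '[{"gripper":0,"tx":0,"ty":0,"tz":0,"rx":0,"ry":0,"rz":-8.6},{"gripper":0,"tx":0,"ty":0,"tz":0,"rx":0,"ry":0,"rz":-8.6},{"gripper":0,"tx":0,"ty":0,"tz":0,"rx":0,"ry":0,"rz":-8.6},{"gripper":0,"tx":-0.043,"ty":-0.036,"tz":0.008,"rx":0,"ry":0,"rz":0},{"gripper":0,"tx":-0.043,"ty":-0.036,"tz":0.008,"rx":0,"ry":0,"rz":0},{"gripper":0,"tx":-0.043,"ty":-0.036,"tz":0.008,"rx":0,"ry":0,"rz":0},{"gripper":0,"tx":-0.043,"ty":-0.036,"tz":0.008,"rx":0,"ry":0,"rz":0},{"gripper":0,"tx":-0.043,"ty":-0.036,"tz":0.008,"rx":0,"ry":0,"rz":0}]'; python3 -c "
from h import *
print(ctrl.get_obs()['t'], R.from_rotvec(ctrl.get_obs()['orientation']).as_matrix().round(3))"
```

```text
t: 2.5
ee_pos: [488.1, 381.7, 364.6]
orientation: [-0.001, 3.141, 0.0]
ft_force: [0.3, 0.9, -0.1]
width: 87.7
2.5 [[-1.    -0.001  0.   ]
 [-0.001  1.     0.   ]
 [-0.     0.    -1.   ]]
```

```bash
python3 -m handwheel '[{"gripper":0,"tx":-0.043,"ty":-0.036,"tz":0.008,"rx":0,"ry":0,"rz":0},{"gripper":0,"tx":-0.043,"ty":-0.036,"tz":0.008,"rx":0,"ry":0,"rz":0},{"gripper":0,"tx":-0.042,"ty":-0.036,"tz":0.008,"rx":0,"ry":0,"rz":0},{"gripper":0,"tx":0,"ty":0,"tz":0,"rx":0,"ry":0,"rz":0}]'
python3 - <<'E'
from h import *
import pickle
o=ctrl.get_obs();p=viewer.get_image('wrist');save(p,'w1.png');pickle.dump((o,p),open('w1.pkl','wb'))
for n in ['battery_center','battery_tongue','battery_step']:
    print(n,[((np.array(d['xy'])*[560,420]).round(),round(d['p'],2)) for d in recognise(p,n)])
E
```

```text
t: 3.0
ee_pos: [617.2, 272.1, 339.8]
orientation: [0.006, 3.142, -0.001]
ft_force: [-0.8, 0.7, -0.2]
width: 87.9
battery_center [(array([275., 163.]), 0.84), (array([529., 209.]), 0.7)]
battery_tongue [(array([529., 213.]), 0.67), (array([274., 163.]), 0.56)]
battery_step [(array([527., 211.]), 0.93), (array([273., 164.]), 0.79)]
```

View pics/w1.png

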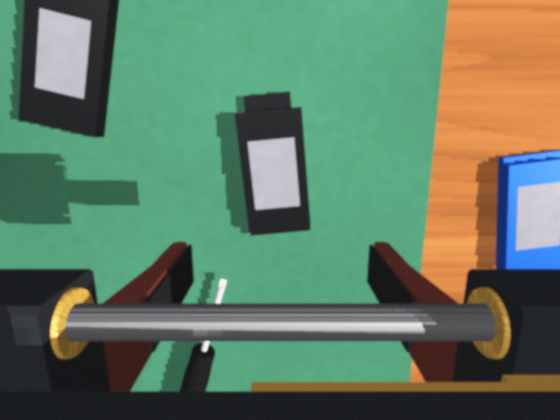

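```bash
cat >> h.py <<'E'
def toplane(p,o,uv,z):
    f,cx,cy=K(p);T=Tcw(p,o);uv=np.atleast_2d(uv).astype(float)
    d=np.c_[(uv[:,0]-cx)/f,-(uv[:,1]-cy)/f,-np.ones(len(uv))]@T[:3,:3].T
    s=(z-T[2,3])/d[:,2];return (T[:3,3]+s[:,None]*d)
E
python3 - <<'E'
from h import *
import pickle
o,p=pickle.load(open('w1.pkl','rb'))
I=p['image'];W=cloud(p,o)
sub=I[80:245,225:325]
m=(sub.max(-1)<60).astype(np.uint8)
g=((sub.min(-1)>120)&(np.ptp(sub.astype(int),-1)<40)).astype(np.uint8)
cv2.imwrite('pics/m1.png',cv2.resize(np.hstack([m,g])*255,None,fx=3,fy=3))
for nm,mm in(('dark',m|g),('patch',g)):
    c=max(cv2.findContours(mm,cv2.RETR_EXTERNAL,cv2.CHAIN_APPROX_NONE)[0],key=cv2.contourArea)
    a=cv2.approxPolyDP(c,3,True)[:,0]+[225,80];print(nm,a.tolist())
    r=cv2.minAreaRect(c);print(r)
    for q in a: print(q,toplane(p,o,q,19)[0].round(1),toplane(p,o,q,3)[0].round(1),W[q[1],q[0]].round(1))
    if nm=='patch':
        print('rect world',cv2.minAreaRect(toplane(p,o,c[:,0]+[225,80],19)[:,:2].astype(np.float32)))
print('patch z',np.nanmedian(W[80:245,225:325][g>0],0),'mat z',np.nanmedian(W[150:200,340:400].reshape(-1,3),0))
E
```

```text
dark [[287, 93], [246, 97], [246, 111], [236, 115], [252, 233], [308, 228], [299, 109], [289, 107]]
((47.077880859375, 82.85655212402344), (137.52378845214844, 64.2803726196289), 84.80557250976562)
[287  93] [523.8 279.2  19. ] [522.3 279.5   3. ] [522.9 279.4   8.8]
[246  97] [526.7 245.1  19. ] [525.4 243.6   3. ] [526.  244.3  10.4]
[246 111] [537.9 244.8  19. ] [537.2 243.3   3. ] [537.5 243.9   9.1]
[236 115] [541.1 236.3  19. ] [540.5 234.4   3. ] [541.1 236.5  20.3]
[252 233] [644.8 247.2  19. ] [649.7 245.8   3. ] [646.8 246.6  12.4]
[308 228] [640.3 298.2  19. ] [645.  299.5   3. ] [642.3 298.8  12. ]
[299 109] [536.5 289.2  19. ] [535.7 290.    3. ] [536.6 289.1  20.6]
[289 107] [534.9 280.9  19. ] [534.  281.2   3. ] [534.4 281.1  10.3]
patch [[293, 137], [247, 142], [256, 209], [299, 205]]
((48.727718353271484, 93.27722930908203), (69.5531005859375, 47.363773345947266), 84.2894058227539)
[293 137] [559.4 284.3  19. ] [559.8 284.9   3. ] [559.3 284.2  20.5]
[247 142] [563.4 244.9  19. ] [564.  243.4   3. ] [563.3 245.1  21.2]
[256 209] [622.3 251.3  19. ] [626.  250.2   3. ] [621.6 251.5  21.7]
[299 205] [618.8 289.9  19. ] [622.4 290.7   3. ] [618.4 289.8  20.7]
rect world ((590.9874267578125, 267.6169128417969), (60.85387420654297, 40.70305252075195), 5.13334846496582)
patch z [589.81379761 267.69531936  20.53539444] mat z [593.565021   355.21853166   4.12116915]
```

View pics/m1.png

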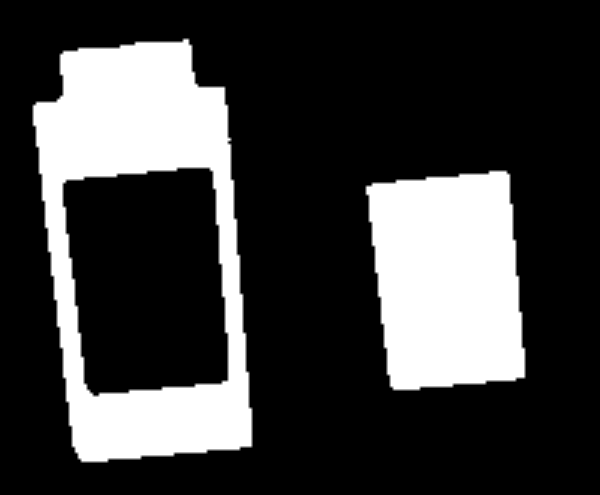

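```bash
python3 -m handwheel '[{"gripper":0,"tx":0.008,"ty":-0.055,"tz":-0.002,"rx":0,"ry":0,"rz":0},{"gripper":0,"tx":0.008,"ty":-0.055,"tz":-0.002,"rx":0,"ry":0,"rz":0},{"gripper":0,"tx":0.008,"ty":-0.055,"tz":-0.002,"rx":0,"ry":0,"rz":0},{"gripper":0,"tx":0.008,"ty":-0.055,"tz":-0.002,"rx":0,"ry":0,"rz":0},{"gripper":0,"tx":0.008,"ty":-0.055,"tz":-0.002,"rx":0,"ry":0,"rz":0},{"gripper":0,"tx":0.008,"ty":-0.055,"tz":-0.002,"rx":0,"ry":0,"rz":0},{"gripper":0,"tx":0.008,"ty":-0.055,"tz":-0.002,"rx":0,"ry":0,"rz":0},{"gripper":0,"tx":0.008,"ty":-0.055,"tz":-0.002,"rx":0,"ry":0,"rz":0}]'
python3 -m handwheel '[{"gripper":0,"tx":0,"ty":0,"tz":0,"rx":0,"ry":0,"rz":0}]'
python3 - <<'E'
from h import *
import pickle
o=ctrl.get_obs();p=viewer.get_image('wrist');save(p,'w2.png');pickle.dump((o,p),open('w2.pkl','wb'))
E
```

```text
t: 4.2
ee_pos: [550.7, -165.2, 357.4]
orientation: [-0.004, 3.141, -0.0]
ft_force: [0.4, 0.6, -0.3]
width: 87.8
t: 4.32
ee_pos: [550.6, -166.7, 357.4]
orientation: [0.003, 3.14, -0.001]
ft_force: [-0.3, 1.2, -1.0]
width: 87.9
```

View pics/w2.png

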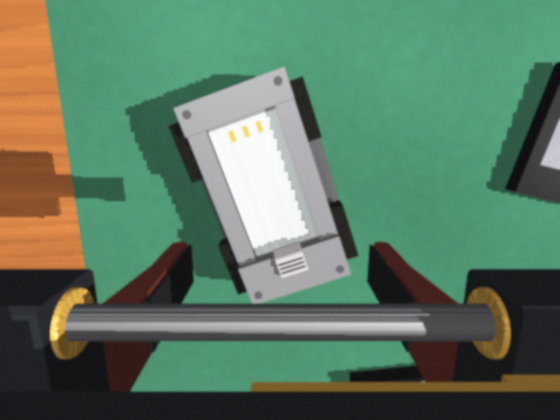

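Run:
```python
from h import *
import pickle
o,p=pickle.load(open('w2.pkl','rb'))
I=p['image'];W=cloud(p,o)
def reg(n,c):
    m=np.zeros(I.shape[:2],np.uint8);cv2.fillPoly(m,[np.array(c)],1);q=W[m>0];print(n,np.nanmedian(q,0).round(1),np.nanstd(q[:,2]).round(2),len(q))
reg('floor',[(225,150),(270,140),(290,230),(255,240)])
reg('lip/front',[(195,115),(270,88),(275,98),(205,122)])
reg('rear',[(255,285),(335,260),(335,268),(260,293)])
reg('wallR',[(293,130),(300,130),(325,225),(318,225)])
reg('wallL',[(205,160),(210,158),(238,235),(232,237)])
reg('jaw R up',[(302,90),(308,90),(312,115),(308,120)])
reg('jaw R lo',[(342,215),(346,215),(350,245),(346,248)])
reg('mat',[(380,120),(450,120),(450,200),(380,200)])
reg('catch',[(282,255),(300,252),(302,268),(284,272)])
big=cv2.resize(I[50:310,150:380,::-1],None,fx=2.6,fy=2.3,interpolation=cv2.INTER_CUBIC)
big=cv2.resize(I[50:310,150:380,::-1],None,fx=2.3,fy=2.3,interpolation=cv2.INTER_CUBIC);cv2.imwrite('pics/w2c.png',big)
```

```text
floor [ 535.5 -183.5   41.4] 0.7 3981
lip/front [ 468.7 -199.3   55.5] 0.69 888
rear [ 613.  -153.4   56.9] 1.09 767
wallR [ 525.8 -141.6   49.9] 0.69 768
wallL [ 544.2 -215.5   50. ] 0.67 562
jaw R up [ 466.2 -143.8   46.9] 6.94 184
jaw R lo [ 573.7 -108.    46.9] 0.67 169
mat [516.  -36.4   4.1] 0.74 5751
catch [ 596.3 -155.9   62.3] 0.85 337
```

View pics/w2c.png

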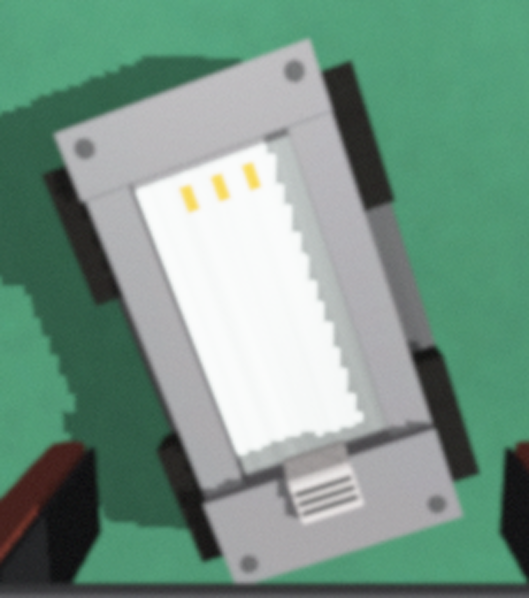

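Run:
```python
from h import *
import pickle
o,p=pickle.load(open('w2.pkl','rb'))
I=p['image'];W=cloud(p,o)
pts={'FL':((55,133),55.5),'FR':((310,38),55.5),'RR':((462,515),57),'RL':((238,583),57),
 'lipL':((133,188),55.5),'lipR':((289,130),55.5),'bayRL':((243,478),41),'bayTopL':((135,190),50),'bayTopRL':((205,490),50),'bayTopRR':((430,427),50),'bay RR':((385,420),50),'wallFL':((82,203),50),'wallFR':((325,112),50)}
w={}
for k,(q,z) in pts.items():
    uv=np.array(q)/2.3+[150,50]-0.3; w[k]=toplane(p,o,uv,z)[0];print(k,uv.round(1),w[k].round(1))
for a,b in(('FL','RL'),('FR','RR')):
    d=w[b]-w[a];print(a,b,np.hypot(*d[:2]).round(1),np.degrees(np.arctan2(d[1],d[0])).round(2))
for a,b in(('FL','FR'),('RL','RR'),('lipL','lipR')):
    d=w[b]-w[a];print(a,b,np.hypot(*d[:2]).round(1),np.degrees(np.arctan2(-d[0],d[1])).round(2))
c=np.mean([w[k][:2] for k in('FL','FR','RL','RR')],0);print('mid',c)
for y in (16.5,17,17.5,18,18.5,19,19.5):
    pass
# top mask rect
m=((I.min(-1)>110)&(np.ptp(I.astype(int),-1)<35)&(W[...,2]>53)&(W[...,2]<60)).astype(np.uint8)
m[:, :160]=0;m[:,360:]=0;m[305:]=0
n,l,st,_=cv2.connectedComponentsWithStats(m)
for i in range(1,n):
    if st[i,4]>200:
        q=W[l==i];print(st[i],np.nanmedian(q[:,2]),cv2.minAreaRect(q[:,:2].astype(np.float32)))
```

```text
FL [173.6 107.5] [ 469.7 -249.1   55.5]
FR [284.5  66.2] [ 439.9 -162.2   55.5]
RR [350.6 273.6] [ 609.8 -104.3   57. ]
RL [253.2 303.2] [ 638.1 -190.4   57. ]
lipL [207.5 131.4] [ 488.1 -223.5   55.5]
lipR [275.4 106.2] [ 469.1 -169.3   55.5]
bayRL [255.4 257.5] [ 600.7 -188.7   41. ]
bayTopL [208.4 132.3] [ 488.8 -223.9   50. ]
bayTopRL [238.8 262.7] [ 602.1 -202.9   50. ]
bayTopRR [336.7 235.4] [ 576.8 -116.6   50. ]
bay RR [317.1 232.3] [ 574.  -133.7   50. ]
wallFL [185.4 138. ] [ 493.2 -243.    50. ]
wallFR [291.   98.4] [ 462.9 -156.9   50. ]
FL RL 178.3 19.22
FR RR 179.4 18.82
FL FR 91.9 18.94
RL RR 90.6 18.23
lipL lipR 57.4 19.35
mid [ 539.39090462 -176.46498452]
[ 174   67  121   70 3803] 55.50259668041849 ((466.0321350097656, -202.05950927734375), (24.26972198486328, 92.27497863769531), 19.00660514831543)
[ 239  237  112   66 3636] 56.88732090278887 ((605.0787353515625, -154.20791625976562), (42.889339447021484, 92.17932891845703), 18.682846069335938)
```

```bash
python3 -m handwheel '[{"gripper":0,"tx":-0.006,"ty":0.054,"tz":0.012,"rx":0,"ry":0,"rz":0},{"gripper":0,"tx":-0.006,"ty":0.054,"tz":0.012,"rx":0,"ry":0,"rz":0},{"gripper":0,"tx":-0.006,"ty":0.054,"tz":0.012,"rx":0,"ry":0,"rz":0},{"gripper":0,"tx":-0.006,"ty":0.054,"tz":0.012,"rx":0,"ry":0,"rz":0},{"gripper":0,"tx":-0.006,"ty":0.054,"tz":0.012,"rx":0,"ry":0,"rz":0},{"gripper":0,"tx":-0.006,"ty":0.054,"tz":0.012,"rx":0,"ry":0,"rz":0},{"gripper":0,"tx":-0.006,"ty":0.054,"tz":0.012,"rx":0,"ry":0,"rz":0},{"gripper":0,"tx":-0.004,"ty":0.055,"tz":0.012,"rx":0,"ry":0,"rz":-5.1}]'
python3 -m handwheel '[{"gripper":0,"tx":0,"ty":0,"tz":0,"rx":0,"ry":0,"rz":0},{"gripper":0,"tx":0,"ty":0,"tz":0,"rx":0,"ry":0,"rz":0}]'
python3 - <<'E'
from h import *
import pickle
o=ctrl.get_obs();p=viewer.get_image('wrist');save(p,'w3.png');pickle.dump((o,p),open('w3.pkl','wb'))
plan([596.3,268.1,190],down(5.1),2)
I=p['image'];g=((I.min(-1)>120)&(np.ptp(I.astype(int),-1)<40)).astype(np.uint8);g[:, :150]=0;g[:,400:]=0;g[290:]=0
c=max(cv2.findContours(g,cv2.RETR_EXTERNAL,cv2.CHAIN_APPROX_NONE)[0],key=cv2.contourArea)
print('patch rect world',cv2.minAreaRect(toplane(p,o,c[:,0],19)[:,:2].astype(np.float32)))
E
```

```text
t: 5.38
ee_pos: [595.3, 272.4, 260.5]
orientation: [0.148, -3.138, -0.0]
ft_force: [1.1, -0.2, -0.2]
width: 87.8
t: 5.62
ee_pos: [595.6, 269.3, 260.6]
orientation: [0.144, -3.137, 0.001]
ft_force: [0.2, 0.1, 0.0]
width: 88.0
rotvec/row deg [-0.01 -0.02  0.03] dist/row 35.4
0 [-0.0002 -0.0001  0.0354] [-0.01 -0.02  0.03]
1 [-0.0002 -0.0001  0.0354] [-0.01 -0.02  0.03]
patch rect world ((591.351806640625, 267.6147155761719), (60.93738555908203, 40.780548095703125), 5.134127140045166)
```

View pics/w3.png

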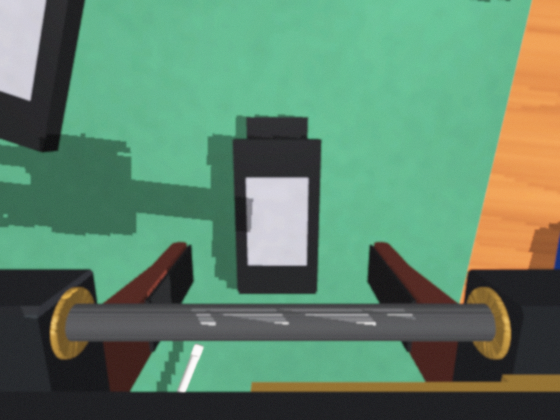

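```bash
python3 -m handwheel '[{"gripper":0,"tx":-0.001,"ty":-0.001,"tz":0.035,"rx":0,"ry":0,"rz":0},{"gripper":0,"tx":0,"ty":0,"tz":0.025,"rx":0,"ry":0,"rz":0},{"gripper":0,"tx":0,"ty":0,"tz":0.0105,"rx":0,"ry":0,"rz":0},{"gripper":0,"tx":0,"ty":0,"tz":0,"rx":0,"ry":0,"rz":0},{"gripper":0.5,"tx":0,"ty":0,"tz":0,"rx":0,"ry":0,"rz":0},{"gripper":0.5,"tx":0,"ty":0,"tz":0,"rx":0,"ry":0,"rz":0},{"gripper":0.5,"tx":0,"ty":0,"tz":0,"rx":0,"ry":0,"rz":0},{"gripper":0.5,"tx":0,"ty":0,"tz":0,"rx":0,"ry":0,"rz":0}]'
```

```text
t: 6.68
ee_pos: [598.1, 267.2, 190.7]
orientation: [-0.141, 3.138, 0.0]
ft_force: [-1.5, -0.2, 3.4]
width: 55.8
```

```bash
python3 -m handwheel '[{"gripper":0.7,"tx":0,"ty":0,"tz":0,"rx":0,"ry":0,"rz":0},{"gripper":0.7,"tx":0,"ty":0,"tz":0,"rx":0,"ry":0,"rz":0},{"gripper":0.7,"tx":0,"ty":0,"tz":-0.01,"rx":0,"ry":0,"rz":0},{"gripper":0.7,"tx":0,"ty":0,"tz":-0.03,"rx":0,"ry":0,"rz":0},{"gripper":0.7,"tx":0,"ty":0,"tz":-0.04,"rx":0,"ry":0,"rz":0},{"gripper":0.7,"tx":0,"ty":0,"tz":-0.03,"rx":0,"ry":0,"rz":0},{"gripper":0.7,"tx":0,"ty":0,"tz":0,"rx":0,"ry":0,"rz":0}]'
python3 - <<'E'
from h import *
import pickle
o=ctrl.get_obs();p=viewer.get_image('wrist');save(p,'w4.png');pickle.dump((o,p),open('w4.pkl','wb'))
W=cloud(p,o)
I=p['image'];g=((I.min(-1)>120)&(np.ptp(I.astype(int),-1)<40)).astype(np.uint8);g[:, :150]=0;g[:,400:]=0;g[290:]=0
c=max(cv2.findContours(g,cv2.RETR_EXTERNAL,cv2.CHAIN_APPROX_NONE)[0],key=cv2.contourArea)
P=W[g>0];P=P[~np.isnan(P[:,0])]
A=np.c_[P[:,:2],np.ones(len(P))];k=np.linalg.lstsq(A,P[:,2],rcond=None)[0];print('patch z',np.median(P[:,2]),'slope',k[:2])
print(o['ee_pos'],cv2.boundingRect(c))
T=np.array(p['T_tool_cam']);
z=np.median(P[:,2]);w=toplane(p,o,c[:,0],z)
t=R.from_rotvec(o['orientation']).inv().apply(w-o['ee_pos'])
print('patch rect in tool',cv2.minAreaRect(t[:,:2].astype(np.float32)),t[:,2].mean())
E
```

```text
t: 7.55
ee_pos: [598.6, 267.4, 302.7]
orientation: [-0.14, 3.134, 0.003]
ft_force: [-0.3, -0.1, -2.9]
width: 55.5
patch z 132.47500361076683 slope [3.65175070e-03 2.52330458e-06]
[598.63444963 267.39674145 302.66556262] (236, 193, 90, 97)
patch rect in tool ((14.17124080657959, 1.2459754943847656), (46.57307815551758, 40.1163215637207), 0.10050826519727707) 170.12736646563022
```

View pics/w4.png

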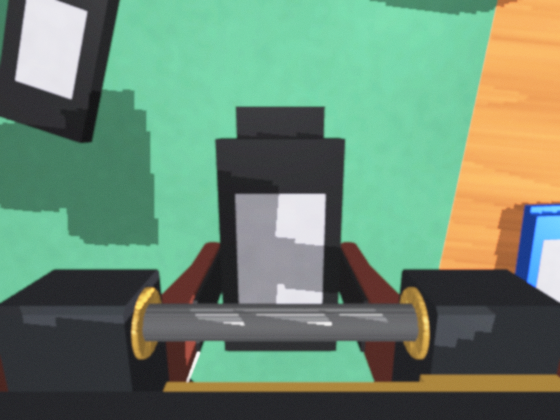

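Run:
```python
from h import *
import pickle
o,p=pickle.load(open('w4.pkl','rb'));I=p['image'].astype(int)
print(I[100:145,280].tolist()[::1][:14], I[132:146,230].sum(-1).tolist(), I[100:114,280].sum(-1).tolist(), I[186:200,300].sum(-1).tolist())
f,cx,cy=K(p);T=np.array(p['T_tool_cam'])
def tool(uv,z):
    d=T[:3,:3]@np.array([(uv[0]-cx)/f,-(uv[1]-cy)/f,-1]);return T[:3,3]+d*(z-T[2,3])/d[2]
for nm,uv,z in(('body edge L',(230,139),170.1),('body edge R',(330,139),170.1),('tongue top edge',(280,107),180.1),('patch front',(280,193),170.1)): print(nm,tool(uv,z).round(1))
for u in(217,344): print(u,tool((u,160),170.1).round(1))
```

```text
[[122, 214, 170], [120, 214, 170], [119, 214, 167], [118, 212, 168], [119, 212, 168], [110, 195, 154], [89, 149, 119], [69, 92, 81], [64, 65, 67], [59, 59, 63], [59, 60, 61], [61, 60, 64], [60, 60, 63], [59, 61, 63]] [497, 506, 504, 497, 473, 403, 289, 194, 165, 170, 173, 166, 173, 174] [506, 504, 500, 498, 499, 459, 357, 242, 196, 181, 180, 185, 183, 183] [153, 159, 154, 157, 156, 153, 206, 372, 585, 683, 696, 698, 700, 699]
body edge L [ 60.9 -20.3 170.1]
body edge R [ 60.9  22.5 170.1]
tongue top edge [ 74.6   1.1 180.1]
patch front [ 37.4   1.1 170.1]
217 [ 52.  -26.3 170.1]
344 [ 52.   28.9 170.1]
```

```bash
cat >> h.py <<'E'
H0=np.array([530.0,-181.0]);YAW=18.9;FLOOR=41.0;TIP=np.array([74.7,0,186.1])
def tcp(xh,h,th,yh=0.):
    "TCP for tongue-tip-bottom at holder x, height over floor, tilt"
    Rt=down(YAW,th);c,s=np.cos(np.radians(YAW)),np.sin(np.radians(YAW))
    P=np.array([H0[0]+c*xh-s*yh,H0[1]+s*xh+c*yh,FLOOR+h]);return P-Rt@TIP,Rt
def tip():
    o=ctrl.get_obs();Ro=R.from_rotvec(o['orientation']).as_matrix();P=np.array(o['ee_pos'])+Ro@TIP
    c,s=np.cos(np.radians(YAW)),np.sin(np.radians(YAW));d=P[:2]-H0
    b=-Ro[:,0]
    print('t',round(o['t'],2),'tip xh %.1f yh %.1f h %.1f'%(c*d[0]+s*d[1],-s*d[0]+c*d[1],P[2]-FLOOR),'tilt %.2f yaw %.2f roll %.2f'%(np.degrees(np.arcsin(b[2])),np.degrees(np.arctan2(b[1],b[0])),np.degrees(Ro[2,1])),'F',np.round(o['ft_force'],1),'M',np.round(o['moment'],2),'w',round(o['width'],1))
def planto(xh,h,th,n,yh=0.):
    P,Rt=tcp(xh,h,th,yh);print(P.round(1));plan(P,Rt,n)
E
python3 -c "
from h import *
tip()
planto(-49,45,12,10)"
```

```text
t 7.6 tip xh 137.2 yh 419.7 h 73.5 tilt 0.09 yaw 5.13 roll 0.02 F [ 0.  -0.  -1.9] M [0.07 0.01 0.04] w 55.6
[ 516.2 -185.7  283.6]
rotvec/row deg [-0.14 -1.19 -1.37] dist/row 46.0
0 [ 0.0122 -0.0444  0.0017] [-0.14 -1.19 -1.37]
1 [ 0.0133 -0.0441  0.0013] [-0.14 -1.19 -1.37]
2 [ 0.0144 -0.0437  0.0009] [-0.14 -1.19 -1.37]
3 [ 0.0154 -0.0434  0.0005] [-0.14 -1.19 -1.37]
4 [ 0.0165 -0.043   0.0001] [-0.14 -1.19 -1.37]
5 [ 0.0175 -0.0426 -0.0004] [-0.14 -1.19 -1.37]
6 [ 0.0185 -0.0422 -0.0009] [-0.14 -1.19 -1.37]
7 [ 0.0195 -0.0417 -0.0014] [-0.14 -1.19 -1.37]
8 [ 0.0204 -0.0412 -0.0019] [-0.14 -1.19 -1.37]
9 [ 0.0214 -0.0407 -0.0024] [-0.14 -1.19 -1.37]
```

```bash
python3 -m handwheel '[{"gripper":0.7,"tx":0.012,"ty":-0.0445,"tz":0.001,"rx":0,"ry":-1.2,"rz":-1.4},{"gripper":0.7,"tx":0.013,"ty":-0.044,"tz":0.001,"rx":0,"ry":-1.2,"rz":-1.4},{"gripper":0.7,"tx":0.0145,"ty":-0.044,"tz":0.001,"rx":0,"ry":-1.2,"rz":-1.4},{"gripper":0.7,"tx":0.0155,"ty":-0.0435,"tz":0,"rx":0,"ry":-1.2,"rz":-1.4},{"gripper":0.7,"tx":0.0165,"ty":-0.043,"tz":0,"rx":0,"ry":-1.2,"rz":-1.4},{"gripper":0.7,"tx":0.0175,"ty":-0.0425,"tz":0,"rx":0,"ry":-1.2,"rz":-1.4},{"gripper":0.7,"tx":0.0185,"ty":-0.042,"tz":-0.001,"rx":0,"ry":-1.2,"rz":-1.4},{"gripper":0.7,"tx":0.0195,"ty":-0.042,"tz":-0.001,"rx":0,"ry":-1.2,"rz":-1.4}]'
python3 -c "
from h import *
tip()
planto(-49,45,12,2)"
```

```text
t: 8.6
ee_pos: [532.0, -97.0, 288.6]
orientation: [-0.425, 2.946, 0.013]
ft_force: [0.2, -0.2, -2.1]
width: 55.6
t 8.6 tip xh -14.3 yh 77.8 h 51.8 tilt 9.41 yaw 16.47 roll -0.86 F [ 0.2 -0.2 -2.1] M [ 0.04  0.08 -0.  ] w 55.6
[ 516.2 -185.7  283.6]
rotvec/row deg [-0.66 -1.31 -1.18] dist/row 45.1
0 [ 0.0203 -0.0403 -0.0002] [-0.66 -1.31 -1.18]
1 [ 0.0211 -0.0399 -0.0011] [-0.66 -1.31 -1.18]
```

```bash
python3 -m handwheel '[{"gripper":0.7,"tx":0.02,"ty":-0.04,"tz":0,"rx":-0.6,"ry":-1.3,"rz":-1.2},{"gripper":0.7,"tx":0.021,"ty":-0.039,"tz":-0.001,"rx":-0.7,"ry":-1.3,"rz":-1.2},{"gripper":0.7,"tx":0,"ty":0,"tz":0,"rx":0,"ry":0,"rz":0},{"gripper":0.7,"tx":0,"ty":0,"tz":0,"rx":0,"ry":0,"rz":0}]'
python3 - <<'E'
from h import *
import pickle
tip()
o=ctrl.get_obs()
for n in('wrist','side'):
    p=viewer.get_image(n);save(p,n+'5.png');pickle.dump((o,p),open(n+'5.pkl','wb'))
    if n=='side': cv2.imwrite('pics/side5c.png',cv2.resize(p['image'][120:260,160:330,::-1],None,fx=4,fy=4,interpolation=cv2.INTER_CUBIC))
planto(-50,6,12,2)
E
```

```text
t: 9.1
ee_pos: [516.8, -182.9, 283.9]
orientation: [-0.48, 2.895, 0.051]
ft_force: [-0.1, 0.8, -1.9]
width: 55.4
t 9.1 tip xh -47.5 yh 2.5 h 45.3 tilt 11.98 yaw 18.83 roll 0.01 F [-0.1  0.8 -1.9] M [ 0.04  0.16 -0.01] w 55.4
[ 515.2 -186.1  244.6]
rotvec/row deg [-0.02  0.02  0.02] dist/row 20.1
0 [ 0.0057 -0.0015  0.0192] [-0.02  0.02  0.02]
1 [ 0.0057 -0.0015  0.0192] [-0.02  0.02  0.02]
```

View pics/wrist5.png

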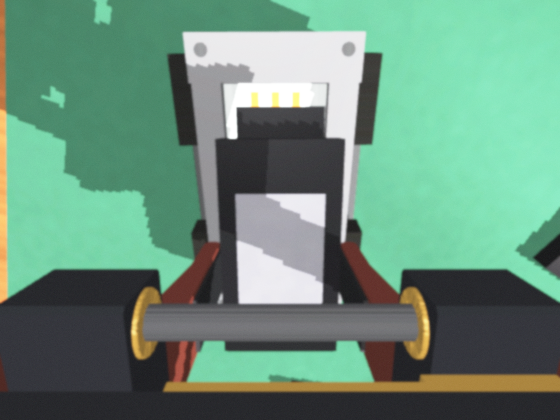

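View pics/side5c.png

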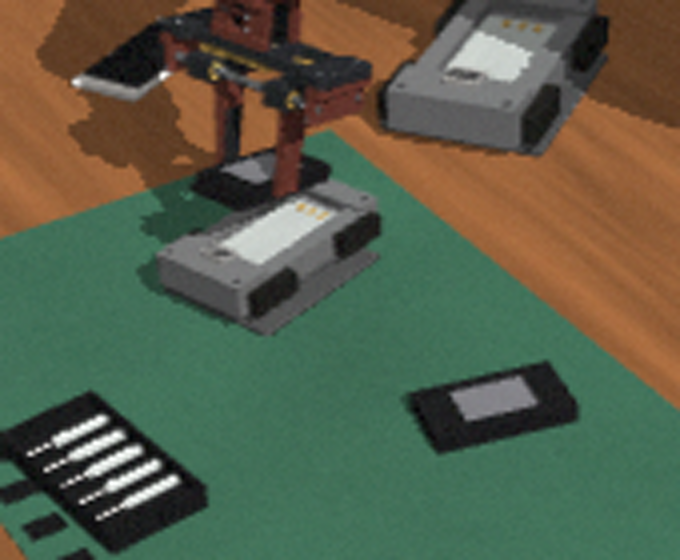

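Run:
```python
from h import *
import pickle
o,p=pickle.load(open('wrist5.pkl','rb'));I=p['image'].astype(int);g=I.sum(-1)
print(g[60,178:192],g[60,358:372]);print('lip',g[90,216:230],g[90,322:334]);print('tongue',g[125,230:242],g[125,320:332])
c,s=np.cos(np.radians(YAW)),np.sin(np.radians(YAW))
def hold(uv,z):
    P=toplane(p,o,uv,z)[0];d=P[:2]-np.array(o['ee_pos'])[:2];d0=P[:2]-[530,-179.8];return 'rel tcp y %.2f'%(-s*d[0]+c*d[1]),'holder(meas) %.1f %.1f'%(c*d0[0]+s*d0[1],-s*d0[0]+c*d0[1])
for uv,z in(((184,60),55.5),((365,60),55.5),((200.5,49.5),55.5),((348.5,48.5),55.5),((183.5,33),55.5),((365.5,33),55.5),((222.5,82),55.5),((328,82),55.5)): print(uv,hold(uv,z))
```

```text
[115 120 119 114 123 126 218 400 589 682 700 702 699 701] [709 705 706 698 651 504 312 200 185 178 178 176 182 182]
lip [466 472 462 458 420 366 355 469 617 697 714 716 716 718] [706 707 708 686 595 476 516 635 690 701 705 703]
tongue [765 765 765 765 765 761 689 402 203 164 168 159] [193 197 211 246 324 389 488 619 682 700 701 704]
(184, 60) ('rel tcp y -48.72', 'holder(meas) -66.5 -47.4')
(365, 60) ('rel tcp y 45.22', 'holder(meas) -66.3 46.6')
(200.5, 49.5) ('rel tcp y -39.65', 'holder(meas) -71.4 -38.3')
(348.5, 48.5) ('rel tcp y 36.21', 'holder(meas) -71.7 37.5')
(183.5, 33) ('rel tcp y -47.43', 'holder(meas) -79.0 -46.1')
(365.5, 33) ('rel tcp y 44.17', 'holder(meas) -78.7 45.5')
(222.5, 82) ('rel tcp y -29.55', 'holder(meas) -55.8 -28.2')
(328, 82) ('rel tcp y 26.65', 'holder(meas) -55.6 28.0')
```

```bash
python3 -m handwheel '[{"gripper":0.7,"tx":0.006,"ty":-0.0015,"tz":0.018,"rx":0,"ry":0,"rz":0},{"gripper":0.7,"tx":0.0055,"ty":-0.0013,"tz":0.0145,"rx":0,"ry":0,"rz":0},{"gripper":0.7,"tx":0,"ty":0,"tz":0.006,"rx":0,"ry":0,"rz":0},{"gripper":0.7,"tx":0,"ty":0,"tz":0,"rx":0,"ry":0,"rz":0},{"gripper":0.7,"tx":0,"ty":0,"tz":0,"rx":0,"ry":0,"rz":0}]'
python3 - <<'E'
from h import *
tip()
E
```

```text
t: 9.82
ee_pos: [515.7, -186.9, 245.5]
orientation: [-0.482, 2.892, 0.048]
ft_force: [0.3, -0.4, -2.2]
width: 55.6
t 9.82 tip xh -49.3 yh -1.4 h 6.9 tilt 12.14 yaw 18.92 roll -0.13 F [ 0.3 -0.4 -2.2] M [0.02 0.13 0.02] w 55.6
```

```bash
python3 -m handwheel '[{"gripper":0.7,"tx":0.0004,"ty":0.001,"tz":0.002,"rx":0,"ry":0,"rz":0},{"gripper":0.7,"tx":0.0004,"ty":0,"tz":0.0015,"rx":0,"ry":0,"rz":0},{"gripper":0.7,"tx":0,"ty":0,"tz":0,"rx":0,"ry":0,"rz":0},{"gripper":0.7,"tx":0,"ty":0,"tz":0,"rx":0,"ry":0,"rz":0}]'
python3 - <<'E'
from h import *
tip()
E
for i in 1; do python3 -m handwheel '[{"gripper":0.7,"tx":0.0003,"ty":0,"tz":0.0012,"rx":0,"ry":0,"rz":0},{"gripper":0.7,"tx":0,"ty":0,"tz":0,"rx":0,"ry":0,"rz":0}]'; done
python3 -c "
from h import *
tip()"
```

```text
t: 10.32
ee_pos: [515.0, -186.1, 241.6]
orientation: [-0.481, 2.893, 0.048]
ft_force: [-0.8, -0.1, -2.2]
width: 55.7
t 10.32 tip xh -49.8 yh -0.3 h 3.0 tilt 12.12 yaw 18.90 roll -0.11 F [-0.8 -0.1 -2.2] M [0.   0.13 0.01] w 55.7
t: 10.58
ee_pos: [514.9, -186.1, 240.2]
orientation: [-0.481, 2.893, 0.048]
ft_force: [0.3, 0.0, -1.7]
width: 55.6
t 10.57 tip xh -49.9 yh -0.3 h 1.6 tilt 12.11 yaw 18.90 roll -0.10 F [ 0.3  0.  -1.7] M [0.   0.2  0.03] w 55.6
```

Aligned, no contact yet. Feel further down in 1 mm steps.

```bash
python3 -m handwheel '[{"gripper":0.7,"tx":0.0002,"ty":0,"tz":0.001,"rx":0,"ry":0,"rz":0},{"gripper":0.7,"tx":0,"ty":0,"tz":0,"rx":0,"ry":0,"rz":0}]'
python3 -c "
from h import *
tip()"
python3 -m handwheel '[{"gripper":0.7,"tx":0.0002,"ty":0,"tz":0.001,"rx":0,"ry":0,"rz":0},{"gripper":0.7,"tx":0,"ty":0,"tz":0,"rx":0,"ry":0,"rz":0}]'
python3 -c "
from h import *
tip()"
```

```text
t: 10.82
ee_pos: [515.0, -186.1, 239.2]
orientation: [-0.481, 2.893, 0.048]
ft_force: [-0.4, -0.5, -1.6]
width: 55.6
t 10.82 tip xh -49.9 yh -0.3 h 0.6 tilt 12.11 yaw 18.90 roll -0.10 F [-0.4 -0.5 -1.6] M [ 0.02  0.17 -0.02] w 55.6
t: 11.08
ee_pos: [515.1, -186.1, 238.4]
orientation: [-0.481, 2.892, 0.048]
ft_force: [0.6, 0.4, 0.1]
width: 55.5
t 11.07 tip xh -49.6 yh -0.4 h -0.2 tilt 12.13 yaw 18.90 roll -0.11 F [0.6 0.4 0.1] M [ 0.12  0.2  -0.01] w 55.5
```

```bash
python3 -m handwheel '[{"gripper":0.7,"tx":0.0002,"ty":0,"tz":0.0008,"rx":0,"ry":0,"rz":0},{"gripper":0.7,"tx":0,"ty":0,"tz":0,"rx":0,"ry":0,"rz":0}]'
python3 -c "
from h import *
tip()"
```

```text
t: 11.32
ee_pos: [515.3, -186.1, 237.8]
orientation: [-0.481, 2.892, 0.048]
ft_force: [0.1, 1.2, 1.6]
width: 56.0
t 11.32 tip xh -49.5 yh -0.5 h -0.9 tilt 12.15 yaw 18.90 roll -0.13 F [0.1 1.2 1.6] M [ 0.34  0.14 -0.  ] w 56.0
```

```bash
python3 -m handwheel '[{"gripper":0.7,"tx":-0.0004,"ty":0.0002,"tz":-0.002,"rx":0,"ry":0,"rz":0},{"gripper":0.7,"tx":0,"ty":0,"tz":0,"rx":0,"ry":0,"rz":0},{"gripper":0.7,"tx":0.0029,"ty":0,"tz":-0.0006,"rx":0,"ry":0,"rz":0},{"gripper":0.7,"tx":0.0029,"ty":0,"tz":-0.0006,"rx":0,"ry":0,"rz":0},{"gripper":0.7,"tx":0,"ty":0,"tz":0,"rx":0,"ry":0,"rz":0}]'
python3 -c "
from h import *
tip()"
python3 -m handwheel '[{"gripper":0.7,"tx":0.002,"ty":0,"tz":-0.0004,"rx":0,"ry":0,"rz":0},{"gripper":0.7,"tx":0.002,"ty":0,"tz":-0.0004,"rx":0,"ry":0,"rz":0},{"gripper":0.7,"tx":0,"ty":0,"tz":0,"rx":0,"ry":0,"rz":0}]'
python3 -c "
from h import *
import pickle
tip()
o=ctrl.get_obs();p=viewer.get_image('wrist');save(p,'w6.png');pickle.dump((o,p),open('w6.pkl','wb'))"
```

```text
t: 11.95
ee_pos: [509.8, -186.9, 239.9]
orientation: [-0.48, 2.895, 0.046]
ft_force: [0.7, -0.9, -2.2]
width: 55.7
t 11.95 tip xh -55.5 yh 0.5 h 1.3 tilt 11.97 yaw 18.83 roll -0.16 F [ 0.7 -0.9 -2.2] M [-0.    0.13  0.01] w 55.7
t: 12.32
ee_pos: [506.8, -187.3, 240.3]
orientation: [-0.479, 2.897, 0.044]
ft_force: [-1.0, -1.2, -2.9]
width: 55.3
t 12.32 tip xh -58.8 yh 0.8 h 1.8 tilt 11.89 yaw 18.79 roll -0.22 F [-1.  -1.2 -2.9] M [0.02 0.16 0.01] w 55.3
```

View pics/w6.png

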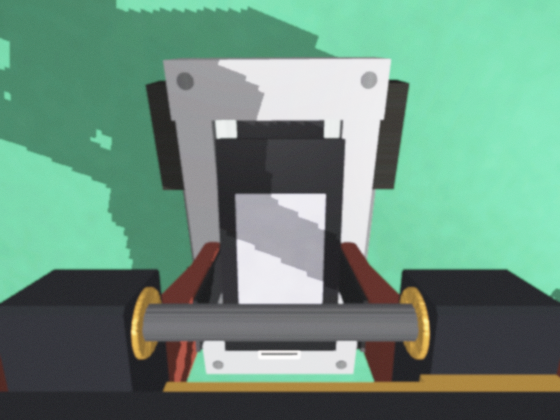

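Run:
```python
from h import *
import pickle
o,p=pickle.load(open('w6.pkl','rb'));I=p['image'].astype(int);g=I.sum(-1)
print(g[100,160:176].tolist(),g[100,378:394].tolist());print('lip',g[126,208:242].tolist(),g[126,318:348].tolist())
f,cx,cy=K(p);T=np.array(p['T_tool_cam']);Ro=R.from_rotvec(o['orientation'])
for a,z in((((185,80.5),(369,80)),55.5),(((165.5,62),(389.5,62)),55.5),(((167,100),(387.5,100)),55.5),(((217.5,365),(341,365)),57),(((215,128),(341,128)),50)):
    w=toplane(p,o,np.array(a),z);t=Ro.inv().apply(w-o['ee_pos']);print(a,t.round(1).tolist(),'mid y',t[:,1].mean().round(2),'yaw',np.degrees(np.arctan2(t[1,0]-t[0,0],t[1,1]-t[0,1])).round(2))
```

```text
[126, 119, 128, 126, 116, 118, 131, 192, 304, 406, 453, 465, 465, 464, 461, 465] [718, 715, 715, 716, 717, 712, 694, 602, 405, 246, 196, 185, 179, 188, 189, 187]
lip [464, 463, 450, 403, 336, 296, 342, 485, 636, 698, 714, 715, 715, 719, 717, 717, 716, 710, 705, 704, 701, 703, 706, 709, 713, 709, 699, 650, 492, 301, 188, 155, 165, 160] [167, 176, 178, 188, 216, 325, 524, 674, 710, 718, 720, 713, 710, 710, 713, 714, 709, 708, 707, 707, 688, 599, 435, 343, 434, 600, 684, 705, 709, 707]
((185, 80.5), (369, 80)) [[84.1, -38.3, 171.3], [84.2, 37.8, 171.0]] mid y -0.27 yaw 0.04
((165.5, 62), (389.5, 62)) [[91.0, -45.4, 169.9], [90.8, 45.3, 169.6]] mid y -0.03 yaw -0.11
((167, 100), (387.5, 100)) [[76.6, -46.9, 173.0], [76.4, 46.5, 172.6]] mid y -0.21 yaw -0.09
((217.5, 365), (341, 365)) [[-77.3, -37.8, 203.8], [-77.1, 38.5, 203.4]] mid y 0.3 yaw 0.17
((215, 128), (341, 128)) [[65.0, -28.6, 180.9], [64.9, 28.7, 180.7]] mid y 0.07 yaw -0.07
```

```bash
python3 -m handwheel '[{"gripper":0.7,"tx":0,"ty":-0.0012,"tz":0,"rx":0,"ry":0,"rz":0},{"gripper":0.7,"tx":0.0015,"ty":0,"tz":-0.0001,"rx":0,"ry":0,"rz":0},{"gripper":0.7,"tx":0.0012,"ty":0,"tz":0.0003,"rx":0,"ry":0,"rz":0},{"gripper":0.7,"tx":0,"ty":0,"tz":0,"rx":0,"ry":0,"rz":0}]'
python3 -c "
from h import *
tip()"
```

```text
t: 12.88
ee_pos: [505.4, -188.5, 239.9]
orientation: [-0.478, 2.898, 0.042]
ft_force: [-0.1, -0.2, -0.5]
width: 55.6
t 12.88 tip xh -60.8 yh 0.1 h 1.5 tilt 11.79 yaw 18.74 roll -0.27 F [-0.1 -0.2 -0.5] M [ 0.02  0.1  -0.06] w 55.6
```

```bash
python3 -c "
from h import *
planto(-61.5,0.8,9.0,4,-0.3)"
```

```text
[ 514.2 -186.7  237.3]
rotvec/row deg [-0.08  0.7  -0.04] dist/row 2.3
0 [-0.002  -0.0003  0.0011] [-0.08  0.7  -0.04]
1 [-0.0021 -0.0003  0.0011] [-0.08  0.7  -0.04]
2 [-0.0021 -0.0003  0.001 ] [-0.08  0.7  -0.04]
3 [-0.0021 -0.0003  0.001 ] [-0.08  0.7  -0.04]
```

```bash
python3 -m handwheel '[{"gripper":0.7,"tx":-0.002,"ty":-0.0003,"tz":0.0011,"rx":-0.1,"ry":0.7,"rz":0},{"gripper":0.7,"tx":-0.0021,"ty":-0.0003,"tz":0.0011,"rx":-0.1,"ry":0.7,"rz":0},{"gripper":0.7,"tx":0,"ty":0,"tz":0,"rx":0,"ry":0,"rz":0}]'
python3 -c "
from h import *
tip()"
python3 -m handwheel '[{"gripper":0.7,"tx":-0.0021,"ty":-0.0003,"tz":0.001,"rx":-0.1,"ry":0.7,"rz":-0.1},{"gripper":0.7,"tx":-0.0021,"ty":-0.0003,"tz":0.001,"rx":0,"ry":0.7,"rz":-0.1},{"gripper":0.7,"tx":0,"ty":0,"tz":0,"rx":0,"ry":0,"rz":0}]'
python3 -c "
from h import *
import pickle
tip()
o=ctrl.get_obs();p=viewer.get_image('wrist');save(p,'w7.png');pickle.dump((o,p),open('w7.pkl','wb'))
"
```

```text
t: 13.25
ee_pos: [510.2, -187.6, 238.6]
orientation: [-0.483, 2.923, 0.042]
ft_force: [0.4, -0.1, -2.7]
width: 55.7
t 13.25 tip xh -60.8 yh -0.0 h 1.0 tilt 10.39 yaw 18.77 roll -0.09 F [ 0.4 -0.1 -2.7] M [-0.03  0.13  0.02] w 55.7
t: 13.62
ee_pos: [514.5, -186.8, 237.3]
orientation: [-0.492, 2.946, 0.038]
ft_force: [1.1, 0.4, -2.0]
width: 55.8
t 13.62 tip xh -61.2 yh -0.6 h 0.9 tilt 8.98 yaw 18.97 roll -0.03 F [ 1.1  0.4 -2. ] M [-0.04 -0.05  0.04] w 55.8
```

View pics/w7.png

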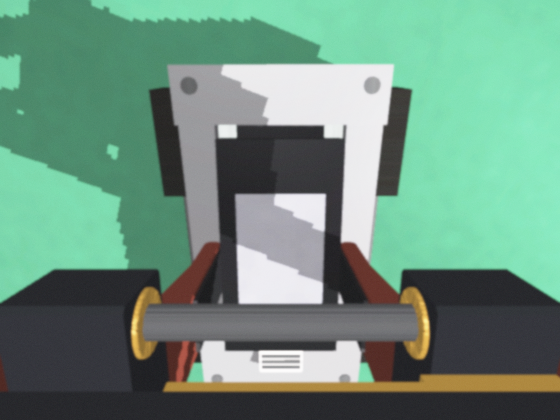

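```bash
python3 -c "
from h import *
planto(-61.5,0.4,7.8,2,-0.4)"
python3 -m handwheel '[{"gripper":0.7,"tx":-0.0017,"ty":0,"tz":0.0011,"rx":0,"ry":0.6,"rz":0},{"gripper":0.7,"tx":-0.0017,"ty":0,"tz":0.0011,"rx":0,"ry":0.6,"rz":0},{"gripper":0.7,"tx":0,"ty":0,"tz":0,"rx":0,"ry":0,"rz":0}]'
python3 -c "
from h import *
tip()"
```

```text
[ 518.1 -185.5  235.9]
rotvec/row deg [-0.01  0.6   0.03] dist/row 2.1
0 [-0.0018  0.      0.001 ] [-0.01  0.6   0.03]
1 [-0.0018  0.      0.001 ] [-0.01  0.6   0.03]
t: 14.05
ee_pos: [518.1, -185.6, 235.8]
orientation: [-0.495, 2.966, 0.033]
ft_force: [1.6, -0.1, -0.2]
width: 55.4
t 14.05 tip xh -61.4 yh -0.8 h 0.3 tilt 7.81 yaw 18.97 roll -0.05 F [ 1.6 -0.1 -0.2] M [ 0.11 -0.2  -0.03] w 55.4
```

```bash
python3 -m handwheel '[{"gripper":0.25,"tx":0,"ty":0,"tz":0,"rx":0,"ry":0,"rz":0},{"gripper":0.25,"tx":0,"ty":0,"tz":0,"rx":0,"ry":0,"rz":0},{"gripper":0.25,"tx":0,"ty":0,"tz":0,"rx":0,"ry":0,"rz":0},{"gripper":0.25,"tx":0,"ty":0,"tz":-0.02,"rx":0,"ry":0,"rz":0},{"gripper":0.25,"tx":0,"ty":0,"tz":-0.03,"rx":0,"ry":0,"rz":0},{"gripper":1,"tx":0,"ty":0,"tz":-0.01,"rx":0,"ry":0,"rz":0},{"gripper":1,"tx":0,"ty":0,"tz":0,"rx":0,"ry":0,"rz":0}]'
python3 -c "
from h import *
import pickle
tip()
o=ctrl.get_obs();p=viewer.get_image('wrist');save(p,'w8.png');pickle.dump((o,p),open('w8.pkl','wb'))
W=cloud(p,o);I=p['image']
g=((I.min(-1)>90)&(np.ptp(I.astype(int),-1)<40)).astype(np.uint8);g[:, :230]=0;g[:,332:]=0;g[300:]=0;g[:165]=0
P=W[g>0];P=P[~np.isnan(P[:,0])];A=np.c_[P[:,:2],np.ones(len(P))];k=np.linalg.lstsq(A,P[:,2],rcond=None)[0]
c,s=np.cos(np.radians(YAW)),np.sin(np.radians(YAW));print(len(P),'tilt',np.degrees(np.arctan(k[0]*c+k[1]*s)),'roll',np.degrees(np.arctan(-k[0]*s+k[1]*c)),P.mean(0))
"
```

```text
t: 14.92
ee_pos: [510.2, -188.4, 296.3]
orientation: [-0.495, 2.964, 0.031]
ft_force: [0.1, 0.1, 0.1]
width: 49.6
t 14.93 tip xh -69.6 yh -0.9 h 60.7 tilt 7.89 yaw 18.95 roll -0.10 F [0.1 0.1 0.1] M [-0.02  0.05 -0.01] w 49.6
8534 tilt -2.092075773735028 roll 0.40784747268067667 [ 539.43202549 -177.33361533   62.85868151]
```

View pics/w8.png

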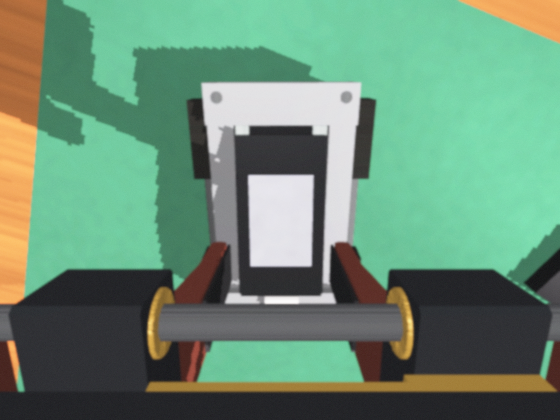

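```bash
python3 -c "
from h import *
import pickle
o,p=pickle.load(open('w8.pkl','rb'));W=cloud(p,o)
P=W[182:260,253:308].reshape(-1,3);P=P[~np.isnan(P[:,0])];A=np.c_[P[:,:2],np.ones(len(P))];k=np.linalg.lstsq(A,P[:,2],rcond=None)[0]
c,s=np.cos(np.radians(YAW)),np.sin(np.radians(YAW));print(len(P),'tilt',np.degrees(np.arctan(k[0]*c+k[1]*s)),'roll',np.degrees(np.arctan(-k[0]*s+k[1]*c)),P.mean(0))
print('floor',np.nanmedian(W[150:200,219:228].reshape(-1,3),0),np.nanmedian(W[90:105,240:320].reshape(-1,3),0))
plan([568.8,-167.7,262],down(18.9),4)"
```

```text
4283 tilt 7.692312464458808 roll -0.005478338545243509 [ 532.92509338 -180.03581616   66.20316899]
floor [ 520.51238492 -223.65920222   49.95395793] [ 462.86563676 -204.24620803   55.41940335]
rotvec/row deg [-0.01  1.96  0.01] dist/row 17.7
0 [-0.0143  0.0001  0.0104] [-0.01  1.96  0.01]
1 [-0.0146  0.0001  0.0099] [-0.01  1.96  0.01]
2 [-0.015   0.0001  0.0094] [-0.01  1.96  0.01]
3 [-0.0153  0.0001  0.0089] [-0.01  1.96  0.01]
```

```bash
python3 -m handwheel '[{"gripper":1,"tx":-0.0145,"ty":0,"tz":0.0104,"rx":0,"ry":1.96,"rz":0},{"gripper":1,"tx":-0.0146,"ty":0,"tz":0.0099,"rx":0,"ry":1.96,"rz":0},{"gripper":1,"tx":-0.015,"ty":0,"tz":0.0094,"rx":0,"ry":1.96,"rz":0},{"gripper":1,"tx":-0.0153,"ty":0,"tz":0.0089,"rx":0,"ry":1.96,"rz":0},{"gripper":1,"tx":0,"ty":0,"tz":0,"rx":0,"ry":0,"rz":0},{"gripper":1,"tx":0,"ty":0,"tz":0,"rx":0,"ry":0,"rz":0}]'
python3 -c "
from h import *
import pickle
o=ctrl.get_obs();p=viewer.get_image('wrist');save(p,'w9.png');pickle.dump((o,p),open('w9.pkl','wb'))
c,s=np.cos(np.radians(YAW)),np.sin(np.radians(YAW));d=o['ee_pos'][:2]-H0
print('xh',c*d[0]+s*d[1],'yh',-s*d[0]+c*d[1],o['ft_force'],R.from_rotvec(o['orientation']).as_matrix().round(3)[2],o['width'])
"
```

```text
t: 15.72
ee_pos: [568.6, -167.9, 261.1]
orientation: [0.517, -3.097, -0.001]
ft_force: [-0.3, -0.3, 0.4]
width: 0.7
xh 40.74704331037841 yh -0.09949084498649263 [-0.25039818 -0.34933517  0.43685997] [ 0.001  0.001 -1.   ] 0.6728307741478486
```

View pics/w9.png

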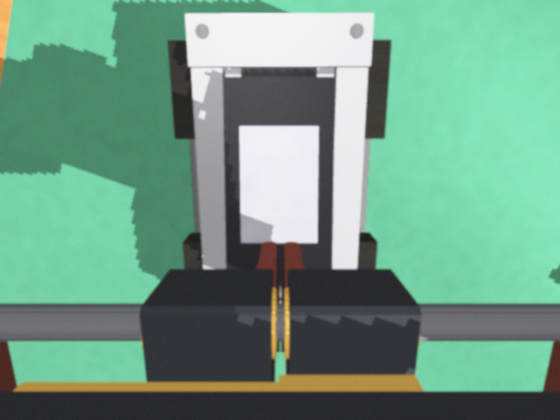

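```bash
python3 -m handwheel '[{"gripper":1,"tx":0,"ty":0,"tz":0.007,"rx":0,"ry":0,"rz":0},{"gripper":1,"tx":0,"ty":0,"tz":0.0015,"rx":0,"ry":0,"rz":0},{"gripper":1,"tx":0,"ty":0,"tz":0,"rx":0,"ry":0,"rz":0}]'
python3 -m handwheel '[{"gripper":1,"tx":0,"ty":0,"tz":0.0015,"rx":0,"ry":0,"rz":0},{"gripper":1,"tx":0,"ty":0,"tz":0,"rx":0,"ry":0,"rz":0}]'
python3 -m handwheel '[{"gripper":1,"tx":0,"ty":0,"tz":0.0015,"rx":0,"ry":0,"rz":0},{"gripper":1,"tx":0,"ty":0,"tz":0,"rx":0,"ry":0,"rz":0}]'
```

```text
t: 16.15
ee_pos: [568.9, -168.1, 253.3]
orientation: [0.516, -3.098, 0.0]
ft_force: [-0.3, -0.8, 1.8]
width: 0.4
t: 16.4
ee_pos: [569.1, -168.1, 252.0]
orientation: [0.517, -3.098, 0.001]
ft_force: [-1.9, 0.5, 4.2]
width: 0.7
t: 16.65
ee_pos: [569.3, -168.1, 250.5]
orientation: [0.517, -3.099, 0.001]
ft_force: [-1.7, -0.3, 5.2]
width: 0.7
```

```bash
python3 -m handwheel '[{"gripper":1,"tx":0,"ty":0,"tz":0.0015,"rx":0,"ry":0,"rz":0},{"gripper":1,"tx":0,"ty":0,"tz":0,"rx":0,"ry":0,"rz":0}]'
python3 -m handwheel '[{"gripper":1,"tx":0,"ty":0,"tz":0.0015,"rx":0,"ry":0,"rz":0},{"gripper":1,"tx":0,"ty":0,"tz":0,"rx":0,"ry":0,"rz":0}]'
python3 -m handwheel '[{"gripper":1,"tx":0,"ty":0,"tz":0.0015,"rx":0,"ry":0,"rz":0},{"gripper":1,"tx":0,"ty":0,"tz":0,"rx":0,"ry":0,"rz":0}]'
```

```text
t: 16.9
ee_pos: [569.5, -168.1, 249.2]
orientation: [-0.517, 3.099, -0.001]
ft_force: [-1.5, -0.6, 5.9]
width: 0.7
t: 17.15
ee_pos: [569.2, -167.9, 246.9]
orientation: [0.517, -3.098, 0.0]
ft_force: [-0.8, -0.3, -0.0]
width: 0.5
t: 17.4
ee_pos: [569.3, -167.9, 245.5]
orientation: [0.517, -3.098, 0.0]
ft_force: [-0.6, 0.4, 0.1]
width: 0.3
```

```bash
python3 -m handwheel '[{"gripper":1,"tx":0,"ty":0,"tz":0.002,"rx":0,"ry":0,"rz":0},{"gripper":1,"tx":0,"ty":0,"tz":0,"rx":0,"ry":0,"rz":0}]'
python3 -m handwheel '[{"gripper":1,"tx":0,"ty":0,"tz":0.002,"rx":0,"ry":0,"rz":0},{"gripper":1,"tx":0,"ty":0,"tz":0,"rx":0,"ry":0,"rz":0}]'
python3 -m handwheel '[{"gripper":1,"tx":0,"ty":0,"tz":0.0015,"rx":0,"ry":0,"rz":0},{"gripper":1,"tx":0,"ty":0,"tz":0,"rx":0,"ry":0,"rz":0}]'
```

```text
t: 17.65
ee_pos: [569.3, -168.0, 243.7]
orientation: [0.517, -3.098, 0.001]
ft_force: [-0.5, 0.7, 1.6]
width: 0.4
t: 17.9
ee_pos: [569.3, -168.0, 241.6]
orientation: [0.517, -3.098, 0.001]
ft_force: [0.5, 0.2, 1.1]
width: 0.7
t: 18.15
ee_pos: [569.2, -168.0, 240.1]
orientation: [0.517, -3.098, 0.001]
ft_force: [0.5, -0.1, 1.1]
width: 0.5
```

```bash
python3 -c "
from h import *
import pickle
o=ctrl.get_obs();p=viewer.get_image('wrist');save(p,'w10.png');W=cloud(p,o)
P=W[130:225,245:315].reshape(-1,3);P=P[~np.isnan(P[:,0])];A=np.c_[P[:,:2],np.ones(len(P))];k=np.linalg.lstsq(A,P[:,2],rcond=None)[0]
c,s=np.cos(np.radians(YAW)),np.sin(np.radians(YAW));print(len(P),'tilt',np.degrees(np.arctan(k[0]*c+k[1]*s)),'roll',np.degrees(np.arctan(-k[0]*s+k[1]*c)),P.mean(0))
"
```

```text
6625 tilt 0.963435820709471 roll 0.11219090827036174 [ 528.6475561  -181.12591165   58.40052826]
```

View pics/w10.png

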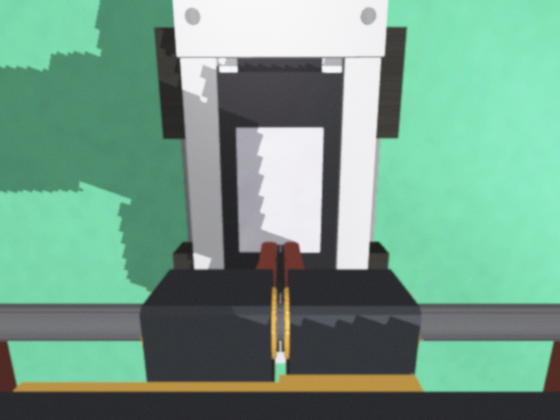

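```bash
python3 -m handwheel '[{"gripper":1,"tx":0,"ty":0,"tz":0.001,"rx":0,"ry":0,"rz":0},{"gripper":1,"tx":0,"ty":0,"tz":0,"rx":0,"ry":0,"rz":0}]'
python3 -m handwheel '[{"gripper":1,"tx":0,"ty":0,"tz":0.001,"rx":0,"ry":0,"rz":0},{"gripper":1,"tx":0,"ty":0,"tz":0,"rx":0,"ry":0,"rz":0}]'
python3 -m handwheel '[{"gripper":1,"tx":0,"ty":0,"tz":0.001,"rx":0,"ry":0,"rz":0},{"gripper":1,"tx":0,"ty":0,"tz":0,"rx":0,"ry":0,"rz":0}]'
```

```text
t: 18.45
ee_pos: [568.9, -167.9, 238.9]
orientation: [0.517, -3.097, 0.0]
ft_force: [-0.1, 0.1, -0.3]
width: 0.5
t: 18.7
ee_pos: [569.1, -168.0, 238.2]
orientation: [0.517, -3.098, 0.0]
ft_force: [-0.7, -0.2, 1.3]
width: 0.4
t: 18.95
ee_pos: [569.0, -168.0, 238.1]
orientation: [0.517, -3.098, 0.0]
ft_force: [-3.9, 1.3, 10.9]
width: 0.5
```

```bash
python3 -m handwheel '[{"gripper":1,"tx":0,"ty":0,"tz":0.0006,"rx":0,"ry":0,"rz":0},{"gripper":1,"tx":0,"ty":0,"tz":0,"rx":0,"ry":0,"rz":0}]'
python3 -m handwheel '[{"gripper":1,"tx":0,"ty":0,"tz":-0.01,"rx":0,"ry":0,"rz":0},{"gripper":1,"tx":0,"ty":0,"tz":-0.04,"rx":0,"ry":0,"rz":0},{"gripper":1,"tx":-0.03,"ty":0,"tz":-0.045,"rx":0,"ry":0,"rz":0},{"gripper":0.6,"tx":-0.02,"ty":0,"tz":-0.03,"rx":0,"ry":0,"rz":0},{"gripper":0.2,"tx":0,"ty":0,"tz":0,"rx":0,"ry":0,"rz":0},{"gripper":0,"tx":0,"ty":0,"tz":0,"rx":0,"ry":0,"rz":0}]'
python3 -c "
from h import *
import pickle
o=ctrl.get_obs();p=viewer.get_image('wrist');save(p,'w11.png');pickle.dump((o,p),open('w11.pkl','wb'))
q=viewer.get_image('side');cv2.imwrite('pics/side11.png',cv2.resize(q['image'][140:240,180:290,::-1],None,fx=5,fy=5,interpolation=cv2.INTER_CUBIC))
cv2.imwrite('pics/w11c.png',cv2.resize(p['image'][20:320,150:400,::-1],None,fx=2,fy=2,interpolation=cv2.INTER_CUBIC))
"
```

```text
t: 19.2
ee_pos: [569.1, -168.0, 238.1]
orientation: [0.517, -3.098, 0.001]
ft_force: [-5.8, 1.2, 16.4]
width: 0.6
t: 19.95
ee_pos: [615.6, -151.6, 360.3]
orientation: [0.517, -3.096, -0.001]
ft_force: [-0.9, 0.1, 0.0]
width: 26.9
```

View pics/w11.png

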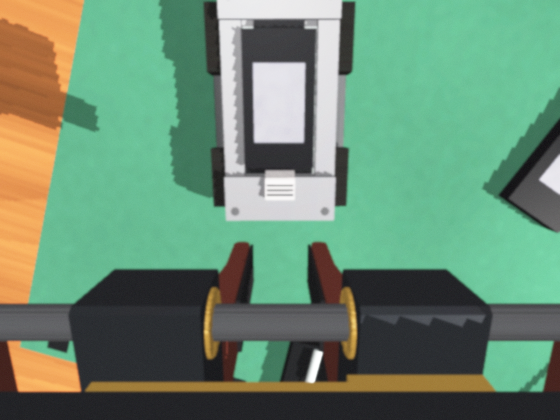

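View pics/side11.png

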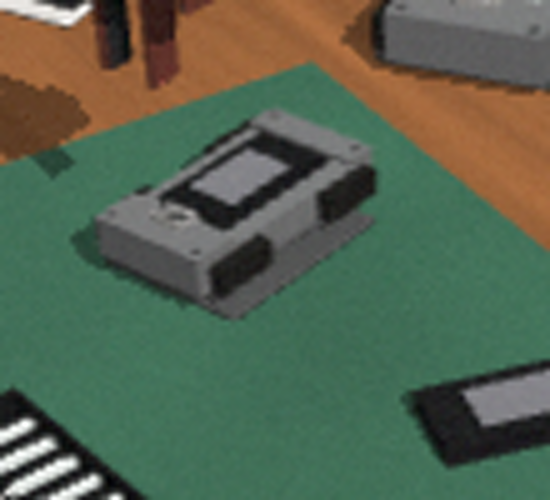

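Run:
```python
from h import *
import pickle
o,p=pickle.load(open('w11.pkl','rb'));W=cloud(p,o);I=p['image']
def fit(P):
    P=P.reshape(-1,3);P=P[~np.isnan(P[:,0])];A=np.c_[P[:,:2],np.ones(len(P))];k=np.linalg.lstsq(A,P[:,2],rcond=None)[0]
    c,s=np.cos(np.radians(YAW)),np.sin(np.radians(YAW));return 'tilt %.2f roll %.2f'%(np.degrees(np.arctan(k[0]*c+k[1]*s)),np.degrees(np.arctan(-k[0]*s+k[1]*c))),P.mean(0).round(1)
print('patch',fit(W[68:138,258:302]),'front blk',fit(W[5:15,225:335]),'rear',fit(W[205:214,242:318]))
c,s=np.cos(np.radians(YAW)),np.sin(np.radians(YAW))
def hxy(P): d=P[...,:2]-H0;return c*d[...,0]+s*d[...,1],-s*d[...,0]+c*d[...,1]
X,Y=hxy(W)
def prof(W,o,n):
    X,Y=hxy(W);m=(abs(Y-0.8)<8)&(X>35)&(X<105)
    for a in np.arange(46,80,2):
        q=W[m&(X>=a)&(X<a+2)][:,2]
        print(n,a,len(q),np.nanmedian(q).round(1) if len(q) else '',end=' | ')
    print()
prof(W,o,'after')
o2,p2=pickle.load(open('w2.pkl','rb'));prof(cloud(p2,o2),o2,'before')
g=((I.min(-1)>150)&(np.ptp(I.astype(int),-1)<40)).astype(np.uint8);g2=np.zeros_like(g);g2[55:150,247:310]=g[55:150,247:310]
cc=max(cv2.findContours(g2,cv2.RETR_EXTERNAL,cv2.CHAIN_APPROX_NONE)[0],key=cv2.contourArea)
r=cv2.minAreaRect(toplane(p,o,cc[:,0],57)[:,:2].astype(np.float32));print('patch rect',r,hxy(np.array(r[0])))
for b in((235,211.5),(325,211.5),(225,18),(336,18)): print(b,np.round(hxy(toplane(p,o,b,56.5)[0]),1))
def up(p,u0,u1,v0,v1,n): cv2.imwrite('pics/'+n,cv2.resize(p['image'][v0:v1,u0:u1,::-1],None,fx=6,fy=6,interpolation=cv2.INTER_CUBIC))
up(p,215,345,140,230,'c11.png');up(p2,230,350,215,305,'c2.png')
```

```text
patch ('tilt -0.03 roll 0.04', array([ 534.9, -178.4,   57.3])) front blk ('tilt 1.45 roll 0.08', array([ 472.1, -199.8,   55.4])) rear ('tilt -1.30 roll -0.01', array([ 615.9, -150.6,   56.9]))
after 46 51 56.8 | after 48 45 57.0 | after 50 55 56.9 | after 52 40 56.9 | after 54 40 56.8 | after 56 38 48.9 | after 58 71 54.0 | after 60 151 273.8 | after 62 1289 275.4 | after 64 878 277.2 | after 66 2696 295.0 | after 68 1036 294.3 | after 70 652 286.9 | after 72 217 285.6 | after 74 40 61.8 | after 76 51 62.8 | after 78 47 62.2 | 
before 46 36 41.5 | before 48 38 41.1 | before 50 37 41.3 | before 52 33 41.3 | before 54 43 41.0 | before 56 35 41.2 | before 58 102 52.4 | before 60 95 56.6 | before 62 64 61.1 | before 64 39 61.5 | before 66 41 61.9 | before 68 51 62.7 | before 70 32 62.4 | before 72 49 62.6 | before 74 30 62.2 | before 76 50 62.7 | before 78 32 62.2 | 
patch rect ((535.6395263671875, -178.88302612304688), (59.47570037841797, 40.275596618652344), 18.526504516601562) (np.float64(6.021198039333572), np.float64(0.1760971692859732))
(235, 211.5) [ 93.4 -36.9]
(325, 211.5) [93.4 39.4]
(225, 18) [-54.9 -39.6]
(336, 18) [-54.8  43.1]
```

View pics/c11.png

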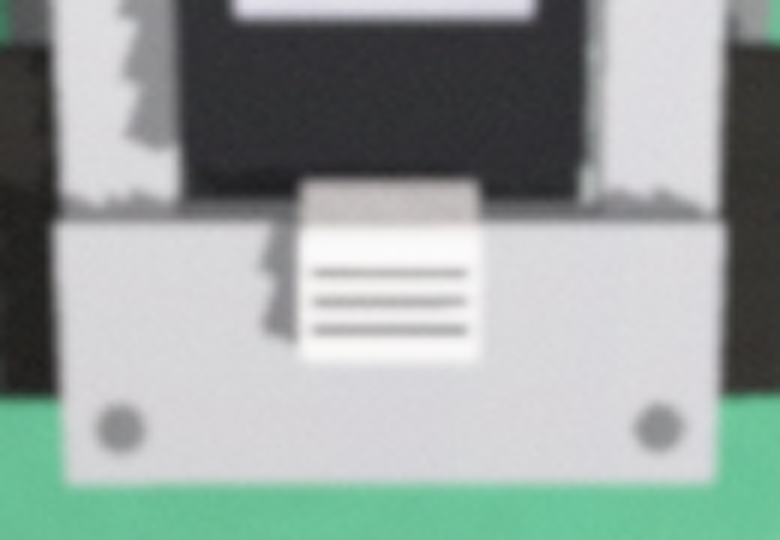

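View pics/c2.png

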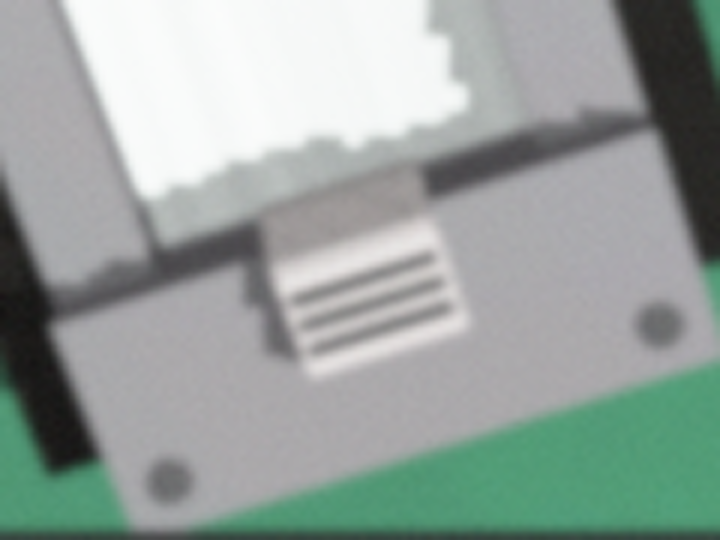

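```bash
python3 -c "
from h import *
print(ctrl.get_obs()['t']);print(ctrl.close_job())"
```

```text
20.05
the job is handed in; nothing more can be done
None
```

I fitted the black battery with the tongue into the smaller tester and handed the job in at 20.05 s. The hand-in gives no verdict, so this rests on my own checks.

**What I did:**
- I gripped the battery by its long sides.
- I tilted it 12° and felt for the bay floor, which was about where the depth image put it.
- I slid the tongue under the lip and swung the battery down to about 7.8°, where its other end rested on the catch.
- I released it and pressed the step end with closed fingers. The catch gave at about 6 N, and I pressed home at about 16 N.

**Last checks:**
- **Flatness:** the battery's top is level, with a fitted tilt of about 0.0°. It sits 16 mm above the measured floor, which is the battery's thickness.
- **Catch:** the enlarged wrist view and the depth profile show it sprung out over the step again, with its tip near x +58 mm.
- **Robot:** the arm was well clear, with force readings around zero.

**Disagreements:**
- **Battery position:** in that last view the grey patch lay about 2 mm further toward the catch than expected. The bay itself allows only about 1 mm of play, so I put this down to camera calibration.
- **Camera offset:** the wrist camera also read about 1.2 mm off sideways, which I corrected for before inserting the battery.

I did not measure the other battery, the driver case or the screwdriver again at the end. I kept clear of them throughout.

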